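Make up two bead craft kits

TASK

Make up two bead kits from the stock on the bench. On the navy blue carrier lay the white peg board flush into the corner of its two fences and stand the pot of pink beads in the middle of it; on the orange carrier lay the black board flush into the corner, the yellow board squarely on top of it and flush with both fences too, and stand the pot of green beads in the middle of that. Keep those two pots upright all the while, and leave the pot of light blue beads and the round tub where they are.

Things in the scene. Friction and masses are not known exactly. Their poses are not given: they have to be found in the camera images.
- navy_carrier: Navy blue kit carrier, fixed; may stand turned. Base plate 84 x 84 x 6 mm. Light grey fences on its +x and +y sides, 6 mm thick, top 30 mm above the bench, inner faces 32 mm from the origin: a board flush with both lies centred over it. Each fence is two posts 13 mm long at the ends of the board's side (corner filled), leaving 38 mm open between for a finger. Origin: centre of base underside, on the bench; z up.
- orange_carrier: Orange kit carrier, fixed; may stand turned. Base plate 84 x 84 x 6 mm. Light grey fences on its +x and +y sides, 6 mm thick, top 30 mm above the bench, inner faces 32 mm from the origin: a board flush with both lies centred over it. Each fence is two posts 13 mm long at the ends of the board's side (corner filled), leaving 38 mm open between for a finger. Origin: centre of base underside, on the bench; z up.
- white_board_center (a point): White square peg board for beads, lying flat, 64 x 64 mm and 10 mm thick (a raised rim and pegs, all level on top), 45 g; loose. Point at its centre, 5 mm above its underside; z is up, x and y lie along its sides.
- black_board_center (a point): Black square peg board for beads, lying flat, 64 x 64 mm and 10 mm thick (a raised rim and pegs, all level on top), 45 g; loose. Point at its centre, 5 mm above its underside; z is up, x and y lie along its sides.
- yellow_board_center (a point): Yellow square peg board for beads, lying flat, 64 x 64 mm and 10 mm thick (a raised rim and pegs, all level on top), 45 g; loose. Point at its centre, 5 mm above its underside; z is up, x and y lie along its sides.
- pink_pot_center (a point): Lidded clear square pot full of pink beads, 40 x 40 mm and 42 mm high, 60 g; loose, goes on the white board. Point at its centre, 21 mm above its underside; z is up, x and y lie along its sides.
- green_pot_center (a point): Lidded clear square pot full of green beads, 40 x 40 mm and 42 mm high, 60 g; loose, goes on the yellow board. Point at its centre, 21 mm above its underside; z is up, x and y lie along its sides.
- blue_pot_center (a point): Lidded clear square pot full of light blue beads, 40 x 40 mm and 42 mm high, 60 g; loose, not wanted in either kit: leave it. Point at its centre, 21 mm above its underside; z is up, x and y lie along its sides.
- round_tub_center (a point): Round tub with a purple lid 77 mm across, 42 mm high, 150 g; loose, not wanted: leave it. Point at its centre, 21 mm above its underside.
Things that resemble listed ones, but are neither listed nor needed, are in the scene too. There is more than one size of the part that bears black_board_center; the job needs the middle-sized.

How it is judged (in metres and radians):
At the end, for the whole second after the job is handed in: Boards lie flat on their carriers (yellow on black), within 4 mm of flush with both fences and square within 0.09 rad (any quarter turn). Pink pot on white board, green on yellow, upright, within 12 mm of its centre. All at rest; blue pot and tub within 25 mm of where they began (x of white_board_center in the frame of navy_carrier between -0.004 and 0.004 m and y of white_board_center in the frame of navy_carrier between -0.004 and 0.004 m and z of white_board_center in the frame of navy_carrier between 0.008 and 0.014 m and (angle between the x axis of white_board_center and the x axis of navy_carrier, either way round below 0.09 rad or angle between the x axis of white_board_center and the y axis of navy_carrier, either way round below 0.09 rad) and horizontal distance between pink_pot_center and white_board_center below 0.012 m and z of pink_pot_center in the frame of navy_carrier between 0.034 and 0.04 m and angle between each of pink_pot_center, green_pot_center's own z axis and vertical below 0.1 rad and x of black_board_center in the frame of orange_carrier between -0.004 and 0.004 m and y of black_board_center in the frame of orange_carrier between -0.004 and 0.004 m and z of black_board_center in the frame of orange_carrier between 0.008 and 0.014 m and (angle between the x axis of black_board_center and the x axis of orange_carrier, either way round below 0.09 rad or angle between the x axis of black_board_center and the y axis of orange_carrier, either way round below 0.09 rad) and x of yellow_board_center in the frame of orange_carrier between -0.004 and 0.004 m and y of yellow_board_center in the frame of orange_carrier between -0.004 and 0.004 m and z of yellow_board_center in the frame of orange_carrier between 0.018 and 0.024 m and (angle between the x axis of yellow_board_center and the x axis of orange_carrier, either way round below 0.09 rad or angle between the x axis of yellow_board_center and the y axis of orange_carrier, either way round below 0.09 rad) and horizontal distance between green_pot_center and yellow_board_center below 0.012 m and z of green_pot_center in the frame of orange_carrier between 0.044 and 0.05 m and linear speed of each of white_board, black_board, yellow_board, pink_pot, green_pot below 0.02 m/s and distance of each of blue_pot_center, round_tub_center from where it was at the start of the episode below 0.025 m); the robot touches nothing.
It fails at once if the pink or the green pot is tipped over (angle between any of pink_pot_center, green_pot_center's own z axis and vertical above 0.6 rad).
It fails at once if the blue pot or the round tub is moved from its place by more than 25 mm (distance of any of blue_pot_center, round_tub_center from where it was at the start of the episode above 0.025 m).
It also fails if it takes over 122 s, if anything falls off the work surface, if the arm or the gripper's body presses on something with over 40 N, if the wrist force passes 120 N, or if a joint passes its speed limit or range.

ROBOT

A 6-joint arm with a two-finger parallel gripper is mounted at the origin on the work surface. World frame = base frame: x ahead of the robot, y to its left, z up, the work surface at z = 0. Lengths are in mm, angles in degrees, forces in N, time in s.
With the tool pointing down it reaches from about 350 to 850 mm from the base axis. Payload 8.1 kg.
Tool frame: the origin (TCP) lies at the very end of the fingers, on their centre line; the grasp point (between the pads) lies 19 mm behind it; z points along the fingers, y is the line along which they close (so a half turn about z gives the same grasp; the last joint's range is limited). The gripper opens to 85 mm and grips with 20 to 120 N. Pads are 22 mm wide; open, the fingers measure 114 mm over their backs; the gripper's body (76 mm by 85 mm) begins 54 mm behind the grasp point. The pads swing forward as they close: fully open they stand 13 mm farther back than shut.
Start: joints at [-68.835, 7.471, 85.268, -0, 87.261, -4.893], TCP at [263.589, -539.004, 199.692] pointing down, gripper open.
Joint ranges: [-169.43, 169.43], [-51.17, 129.36], [1.28, 143.12], [-76.62, 256.62], [0, 156.53], [-152.29, 152.29]. Speed limits (degrees/s): [136.94, 136.94, 159.86, 180, 180, 180].

INTERFACE

Orientations are given as [roll, pitch, yaw] about the fixed x, y, z axes, in that order (R = Rz(yaw) Ry(pitch) Rx(roll)).
In Python, from bench import sense, eyes, job, models gives the robot as it stands. The module is installed in compiled form; this text tells all that it offers.
- The arm moves only by the tool apply_moves, never from a script. Its argument "rows" is a list of rows, each a list of 6 numbers: the shift along the tool's x, y, z in mm, then the turn, a rotation vector about the tool's x, y, z in rad. In form: [[dx, dy, dz, rx, ry, rz], ...]. A call has exactly 5 rows; each row shifts and turns the commanded pose from where the row before left it, along the tool's axes as they then stand; what a row does not reach is not made up. A row lasts 1/8 s, in which the tool goes at most 62.5 mm and 10.7 degrees, less where a joint would pass 70% of its speed; a pose out of reach is approached as far as the arm can. A call is refused whole if a number of a shift passes 62.5 or a number of a turn 0.188, either way. A call with a gripper value outside its range is refused whole. "fingers" is the finger opening in mm, from 0 to 85.4, set as the call begins (left out, the last holds). The fingers move at their own pace and stop on an object; "grip_force" is the grip in N (left out, the last holds). Time passes only in rows, so rows that do not move let the fingers close, or fill a call up. It gives the time, the measured TCP pose, the force, the opening and the grip force at its end, in the units of the state.
- sense(): the state, without advancing time (a new reading comes with each control period).
- eyes.snapshot(name): name is "side" or "top" or "wrist"; returns (picture, depth): 400x640x3 uint8, red, green, blue; 400x640 float32, mm along the optical axis (not along the pixel's ray), 0 where there is no reading.
- eyes.get_calibration(name): a dict with "intrinsics" (3x3 intrinsics, pixels), "R" (3x3) and "t" (3): a world point X has camera coordinates R X + t; the wrist camera has in their place "mount" (4x4, takes a point from camera to tool coordinates, whose origin is the TCP and whose axes are the flange's). Camera axes: x right, y down, z forward; pixel columns grow to the right and rows downward; lengths in mm; the calibration is good to about 2 mm. The wrist camera is an equidistant fisheye: a pixel r from the principal point sees the ray r / f radians off the axis. A picture is of the moment at which its call begins: read the wrist's pose just before it. get_calibration takes no time and is no camera call.
- job.hand_in(): hands the job in; it is judged then, once.
Trained networks look in the newest picture that a camera, given by its name, has taken for a name from the list of things; names that differ only in an ending like _2 or _b are one class to them, and where a whole thing is asked for, a point or a joint stands for the part that bears it (a point fixed in the world has none). Each returns a list of dicts, best first, with "confidence" (0 to 1); they miss things now and then, are a little off and sometimes report something else, mostly with a low value. They report only what shows in the picture. A call takes as long as a camera call. They do not tell look-alikes from the thing itself.
- models.boxes_of(name, camera): "xyz" ([x, y, z] in mm, in world coordinates, good to about 4 mm: the middle of the surface that is visible of it).
- models.cut_out(name, camera): "pixels" (400x640 bool, what is visible of it).
- models.place_of(name, camera): "xyz" ([x, y, z] in mm, in world coordinates, good to about 4 mm: a listed point, or the origin of a listed thing).
The state is a dict: "time": time; "joint_pos": joint angles; "qd": joint speeds; "joint_efforts": joint torques, N m; "tool_pos": TCP position; "tcp_rot": TCP orientation; "ft_force": force on the tool from outside, world axes, zero at the start; "wrist_torque": the same for the moment, N m; "finger_gap": finger opening in mm; "grip_force": force on a finger pad.
Only numpy, scipy, OpenCV 4.12 (cv2) and the standard library are available. Lean on these libraries where they do the work, as an engineer would, in place of code of your own. Each camera call takes 0.05 s, during which the arm holds its last target. There are 200 camera calls.

## Working session

There is one attempt and no reset: what is moved stays moved. The work goes in short steps, Python scripts to look and compute and a tool call to move; the robot and the scene stay as the last step left them, time stands still between calls to the robot, and variables do not carry over. Pictures are saved under pics/ and viewed, at most 14 in all, crops included, and the job is handed in when it is done.

Besides the shell and the picture viewer there is one more tool, called after "Call:" as name([rows], argument=value, ...), one row to a line, values as JSON. apply_moves: Moves the arm, as the interface text tells. Its arguments: {"type":"object","properties":{"rows":{"type":"array"},"fingers":{"type":"number"},"grip_force":{"type":"number"}},"required":["rows"]}

```bash
mkdir -p pics
cat > h.py <<'E'
import numpy as np, cv2
from bench import sense, eyes, job, models
def cal(n):
    c=eyes.get_calibration(n); return np.array(c["intrinsics"]),np.array(c["R"]),np.array(c["t"]).ravel()
def cloud(n,dep):
    K,R,t=cal(n); v,u=np.mgrid[:400,:640]
    p=np.stack([(u-K[0,2])/K[0,0]*dep,(v-K[1,2])/K[1,1]*dep,dep],-1)
    return (p-t)@R
def save(n,im): cv2.imwrite("pics/"+n+".png",im[...,::-1])
E
python3 - <<'E'
from h import *
print(sense())
for n in("top","side"):
    im,d=eyes.snapshot(n); save(n,im); np.savez(n,im=im,d=d)
    print(n,cal(n))
    for k in "navy_carrier orange_carrier white_board_center black_board_center yellow_board_center pink_pot_center green_pot_center blue_pot_center round_tub_center".split():
        print(k,[(np.round(r["xyz"]).tolist(),round(r["confidence"],2)) for r in models.place_of(k,n)][:5])
E
```

```text
{'time': 0.0, 'joint_pos': array([-6.88334395e+01,  7.51637928e+00,  8.53306041e+01,  5.95825329e-04,
        8.72604145e+01, -4.89353333e+00]), 'qd': array([-0.09064319,  0.02625225, -0.04963077, -0.04640636,  0.05697599,
        0.00803304]), 'joint_efforts': array([-2.62810236e-04, -5.69401145e+01, -5.00550807e+01, -5.27368884e-04,
        1.45795784e-02,  1.58393379e-05]), 'tool_pos': array([ 263.38543253, -538.41734145,  198.61852958]), 'tcp_rot': array([-1.79893044e+02, -9.75443140e-03,  2.60600557e+01]), 'ft_force': array([-0.5727115 , -0.27479602,  0.1394568 ]), 'wrist_torque': array([ 0.02775981, -0.02429591,  0.03050791]), 'grip_force': 0.0, 'finger_gap': 85.34157391090123}
top (array([[386.00959344,   0.        , 313.85461807],
       [  0.        , 386.00959344, 192.85645874],
       [  0.        ,   0.        ,   1.        ]]), array([[ 0.0135689 , -0.99903643,  0.04173851],
       [-0.99636795, -0.01701843, -0.08343427],
       [ 0.0840642 , -0.0404548 , -0.9956388 ]]), array([-27.28646078, 487.30643313, 879.92464821]))
navy_carrier [([640.0, -8.0, -2.0], 0.64), ([464.0
[... 762 characters left out ...]
636313, -0.70158638],
       [ 0.46767096, -0.52300365, -0.71256652]]), array([ 391.50335568,  283.70660356, 1137.290627  ]))
navy_carrier [([640.0, -14.0, 2.0], 0.74), ([602.0, 321.0, 6.0], 0.51)]
orange_carrier [([479.0, 86.0, -3.0], 0.7)]
white_board_center [([454.0, 261.0, 2.0], 0.7)]
black_board_center [([354.0, -236.0, 4.0], 0.94), ([343.0, -93.0, 2.0], 0.79), ([458.0, -94.0, 6.0], 0.61), ([480.0, 86.0, -1.0], 0.39)]
yellow_board_center [([600.0, 323.0, 9.0], 0.84)]
pink_pot_center [([624.0, -156.0, 19.0], 0.84), ([612.0, -322.0, 25.0], 0.18)]
green_pot_center [([614.0, -325.0, 23.0], 0.67)]
blue_pot_center [([466.0, -247.0, 22.0], 0.58)]
round_tub_center [([630.0, 165.0, 18.0], 0.68)]
```

View pics/top.png

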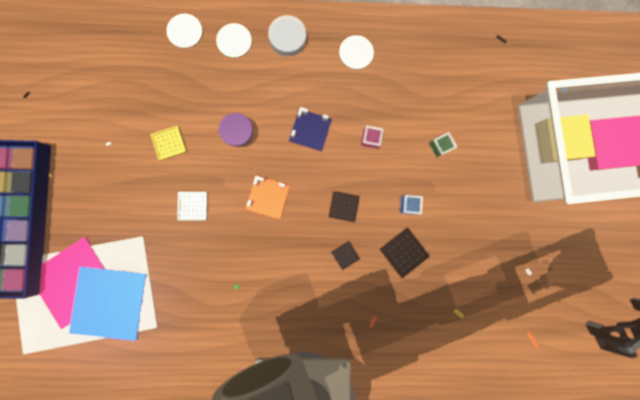

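View pics/side.png

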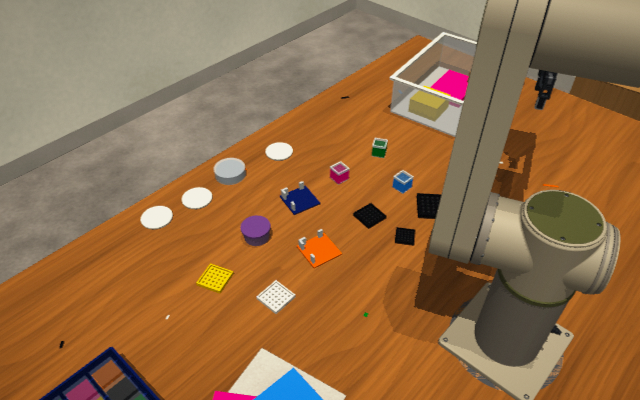

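```bash
cat > m.py <<'E'
from h import *
# fit rectangles in world xy from the top + side views (whichever cameras given) using cut-out masks
def rect(k,n,xy,zlo,zhi,z0,d):
    best=None
    for r in models.cut_out(k,n):
        m=np.array(r["pixels"]); P=cloud(n,d)
        q=P[m&(d>0)]; c=np.median(q,0)
        if np.hypot(*(c[:2]-xy))<35: best=(m,P); break
    if best is None: return None
    m,P=best
    K,R,t=cal(n); v,u=np.nonzero(m&(P[...,2]>zlo)&(P[...,2]<zhi)&(d>0))
    ray=np.stack([(u-K[0,2])/K[0,0],(v-K[1,2])/K[1,1],np.ones(len(u))],-1)@R
    o=-R.T@t; s=(z0-o[2])/ray[:,2]; X=(o+ray*s[:,None])[:,:2].astype(np.float32)
    (cx,cy),(w,h),a=cv2.minAreaRect(X)
    return round(cx,1),round(cy,1),round(w,1),round(h,1),round(a,1),len(u),round(float(np.median(P[v,u,2])),1)
T=[("white_board_center",(455,263),4,18,10),("black_board_center",(355,-236),4,18,10),("black_board_center",(345,-95),4,18,10),("black_board_center",(458,-93),4,18,10),
("yellow_board_center",(601,324),4,18,10),("pink_pot_center",(623,-155),34,50,42),("green_pot_center",(610,-325),34,50,42),("blue_pot_center",(464,-249),34,50,42),
("round_tub_center",(634,164),34,50,42),("navy_carrier",(640,-10),-3,12,6),("orange_carrier",(480,88),-3,12,6)]
if __name__=="__main__":
    for n in("top","side"):
        im,d=eyes.snapshot(n); print(n)
        for k,xy,a,b,z in T: print(k,xy,rect(k,n,xy,a,b,z,d))
E
python3 m.py
```

```text
top
white_board_center (455, 263) (454.3, 263.7, 62.8, 65.7, 0.8, 606, 6.7)
black_board_center (355, -236) (352.3, -235.1, 86.5, 86.1, 38.0, 1294, 7.8)
black_board_center (345, -95) (344.7, -95.9, 49.6, 51.1, 31.8, 276, 5.9)
black_board_center (458, -93) (459.2, -90.1, 63.3, 64.1, 80.0, 569, 6.4)
yellow_board_center (601, 324) (601.5, 325.2, 66.3, 65.2, 19.6, 611, 6.7)
pink_pot_center (623, -155) (622.1, -152.6, 40.2, 40.9, 78.8, 290, 41.2)
green_pot_center (610, -325) (607.9, -322.5, 38.7, 42.5, 27.3, 300, 41.4)
blue_pot_center (464, -249) (464.3, -245.5, 41.8, 40.0, 86.1, 313, 41.3)
round_tub_center (634, 164) (629.7, 163.8, 74.6, 72.8, 1.6, 862, 41.8)
navy_carrier (640, -10) (643.9, -8.9, 84.6, 88.3, 72.6, 1117, 6.0)
orange_carrier (480, 88) (478.3, 89.6, 85.8, 87.5, 74.3, 1223, 5.8)
side
white_board_center (455, 263) (449.8, 264.9, 67.4, 66.6, 0.7, 503, 6.7)
black_board_center (355, -236) (357.6, -227.1, 63.5, 97.9, 33.3, 425, 8.3)
black_board_center (345, -95) None
black_board_center (458, -93) (454.3, -89.0, 65.8, 68.0, 81.6, 315, 7.1)
yellow_board_center (601, 324) (596.8, 326.3, 65.1, 67.5, 20.6, 454, 6.7)
pink_pot_center (623, -155) (616.7, -149.8, 46.4, 46.4, 85.8, 155, 40.0)
green_pot_center (610, -325) (602.4, -320.2, 40.5, 49.7, 28.8, 131, 39.5)
blue_pot_center (464, -249) (459.0, -242.8, 45.0, 43.0, 87.0, 158, 39.8)
round_tub_center (634, 164) (624.5, 166.2, 75.3, 76.3, 42.4, 550, 41.1)
navy_carrier (640, -10) (638.9, -7.8, 84.9, 88.0, 73.6, 606, 5.0)
orange_carrier (480, 88) (475.1, 90.0, 84.7, 95.0, 74.1, 824, 5.1)
```

The candidates for black_board_center in the top view are the big board at (405,252), the middle one at (344,206) and the small one at (345,255). My rectangle fits give them about 86, 64 and 50 mm, so the board at (344,206) is the one to use. Fence corners point up-left on both carriers (world +x/+y), with yaw about -16° to -17°. The blue pot is at (412,204) and the tub at (236,130); neither is to be touched.

```bash
cat > plan.py <<'E'
import sys
from h import *
# plan.py x y z yaw [nrows] : rows (tool frame) from the measured pose to the target, tool straight down
from scipy.spatial.transform import Rotation as Ro
def plan(x,y,z,yaw,n=0):
    s=sense(); p=np.array(s["tool_pos"]); R=Ro.from_euler("xyz",s["tcp_rot"],degrees=True)
    T=Ro.from_euler("xyz",[180,0,yaw],degrees=True); dp=np.array([x,y,z])-p
    rv=(R.inv()*T).as_rotvec()
    k=int(max(np.linalg.norm(dp)/58,np.linalg.norm(rv)/.17,1e-6)+.999); k=n or max(5,-(-k//5)*5)
    rows=[]
    for i in range(k):
        sh=np.round(R.inv().apply((np.array([x,y,z])-p)/(k-i)),1); w=np.round((R.inv()*T).as_rotvec()/(k-i),3)
        rows.append([*sh.tolist(),*w.tolist()]); p=p+R.apply(sh); R=R*Ro.from_rotvec(w)
    for i in range(0,k,5): print(rows[i:i+5])
if __name__=="__main__":
    a=list(map(float,sys.argv[1:])); plan(*a[:4],int(a[4]) if len(a)>4 else 0)
E
python3 - <<'E'
from h import *
a=np.load("top.npz"); im,d=a["im"],a["d"]
c=im[80:290,230:440]; save("crop",cv2.resize(c,None,fx=2.8,fy=2.8,interpolation=cv2.INTER_CUBIC))
for n in("top","side"):
    d=np.load(n+".npz")["d"]; P=cloud(n,d)
    for nm,c,yaw in(("navy",(641,-9),-17.4),("orange",(478.5,89),-15.8)):
        r=np.radians(yaw); q=P[(d>0)&(np.hypot(P[...,0]-c[0],P[...,1]-c[1])<65)&(P[...,2]>20)&(P[...,2]<36)]
        l=(q[:,:2]-c)@np.array([[np.cos(r),-np.sin(r)],[np.sin(r),np.cos(r)]])
        l=l[np.argsort(l[:,0])]; print(n,nm,np.round(np.c_[l,q[:,2][np.argsort(((q[:,:2]-c)@np.array([np.cos(r),np.sin(r)])))]]).astype(int).tolist())
E
python3 plan.py 459 -90 110 80
```

```text
top navy [[-31, 37, 27], [-30, 35, 26], [-30, 33, 27], [-30, 38, 30], [-29, 35, 31], [-28, 38, 33], [-28, 33, 28], [-26, 36, 28], [-26, 34, 29], [-25, 37, 31], [-24, 35, 31], [-22, 38, 30], [-22, 35, 30], [-21, 33, 23], [-21, 33, 29], [-20, 38, 30], [-20, 36, 31], [-19, 34, 32], [20, 37, 25], [20, 40, 29], [20, 40, 20], [21, 37, 31], [21, 35, 23], [22, 35, 29], [23, 38, 30], [24, 36, 28], [25, 34, 29], [25, 39, 31], [26, 36, 31], [26, 34, 31], [27, 39, 31], [29, 37, 29], [29, 35, 30], [31, 38, 30], [31, 36, 30], [33, 29, 25], [33, 34, 27], [33, 24, 29], [33, 39, 29], [33, 21, 23], [33, 31, 20], [34, 27, 25], [34, 29, 30], [34, -18, 24], [34, -23, 29], [34, 32, 26], [34, 22, 29], [34, -23, 20], [34, -21, 26], [34, -26, 23], [34, 37, 28], [34, -25, 30], [34, -28, 25], [35, 34, 30], [35, -18, 29], [35, 27, 29], [35, 32, 31], [35, -27, 30], [35, -22, 32], [35, -20, 30], [35, 25, 29], [35, 37, 32], [35, 40, 29], [36, 30, 30], [36, 22, 30], [36, -30, 29], [36, 35, 31], [37, 28, 31], [37, -24, 29], [37, -19, 31], [37, 33, 30], [38, -27, 30], [38, 23, 32], [38, 26, 29], [38, -21, 30], [38, 2
[... 3356 characters left out ...]
], [31, -25, 28], [31, 26, 27], [31, -28, 30], [31, 22, 33], [31, 20, 23], [31, 37, 30], [32, 22, 28], [32, 30, 32], [33, -20, 22], [33, 27, 31], [33, 36, 24], [33, 30, 28], [34, 27, 26], [34, -21, 28], [34, 35, 30], [35, 18, 27], [35, -33, 27], [35, 32, 27], [36, -25, 27], [36, -31, 28], [37, -22, 28]]
[[37.3, -31.8, 9.0, -0.0, -0.0, -0.094], [40.1, -28.1, 9.0, -0.0, -0.0, -0.094], [42.6, -24.2, 9.0, -0.0, -0.0, -0.094], [44.6, -20.1, 9.0, -0.0, -0.0, -0.094], [46.3, -15.9, 8.9, -0.0, -0.0, -0.094]]
[[47.6, -11.4, 9.0, -0.0, -0.0, -0.094], [48.5, -6.9, 8.9, -0.0, -0.0, -0.094], [48.9, -2.3, 9.0, -0.0, -0.0, -0.094], [48.9, 2.3, 8.9, -0.0, -0.0, -0.095], [48.5, 6.9, 9.0, -0.0, -0.0, -0.094]]
```

View pics/crop.png

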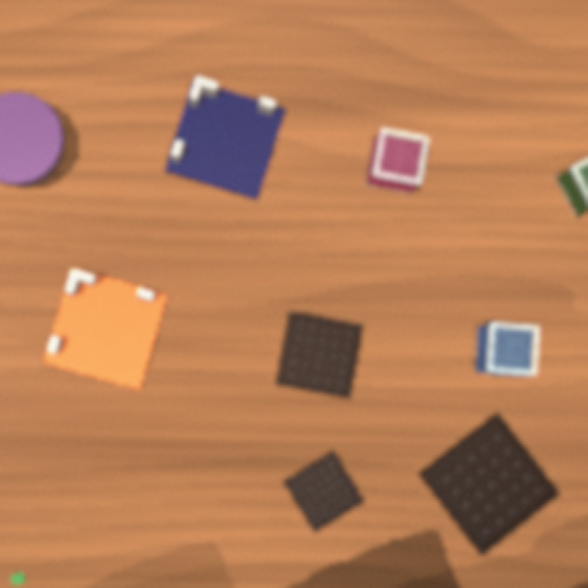

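In the crop the middle-sized black board is at (320,354), the small one at (323,490) and the big one at (488,483). The navy and orange fence corners are both at upper left, as assumed. I'll start with the middle board.

Call:
apply_moves([
  [37.3, -31.8, 9, 0, 0, -0.094],
  [40.1, -28.1, 9, 0, 0, -0.094],
  [42.6, -24.2, 9, 0, 0, -0.094],
  [44.6, -20.1, 9, 0, 0, -0.094],
  [46.3, -15.9, 9, 0, 0, -0.094],
], fingers=76, grip_force=25)

```text
time: 2.82
tool_pos: [361.7, -313.1, 154.6]
tcp_rot: [180.0, 0.0, 53.1]
ft_force: [1.0, -0.5, -0.2]
finger_gap: 76.1
grip_force: 0.0
```

Call:
apply_moves([
  [47.6, -11.4, 9, 0, 0, -0.094],
  [48.5, -6.9, 9, 0, 0, -0.094],
  [48.9, -2.3, 9, 0, 0, -0.094],
  [48.9, 2.3, 9, 0, 0, -0.094],
  [48.5, 6.9, 9, 0, 0, -0.094],
])

```text
time: 3.45
tool_pos: [459.7, -88.6, 109.8]
tcp_rot: [179.9, 0.0, 80.1]
ft_force: [-0.0, -0.4, 0.3]
finger_gap: 75.5
grip_force: 0.0
```

```bash
python3 - <<'E'
from h import *
from scipy.spatial.transform import Rotation as Ro
c=eyes.get_calibration("wrist"); print({k:np.round(v,2).tolist() for k,v in c.items()})
im,d=eyes.snapshot("wrist"); save("w1",im)
s=sense(); print(s["tool_pos"],s["tcp_rot"],s["finger_gap"])
for r in models.place_of("black_board_center","wrist"): print(r)
E
python3 plan.py 459 -90 25 80
```

```text
{'intrinsics': [[309.71, 0.0, 317.15], [0.0, 309.71, 197.77], [0.0, 0.0, 1.0]], 'mount': [[-0.0, -0.95, -0.31, 79.25], [1.0, -0.0, -0.0, -0.09], [0.0, -0.31, 0.95, -173.92], [0.0, 0.0, 0.0, 1.0]]}
[460.60448735 -83.48205442 108.46824002] [-179.99542171   -0.20032276   80.47384997] 76.3279647406003
{'xyz': [458.8, -90.5, 7.8], 'confidence': 0.92}
{'xyz': [346.2, -98.9, 5.7], 'confidence': 0.57}
{'xyz': [352.8, -236.1, 4.7], 'confidence': 0.57}
[[-0.9, 0.0, 16.7, -0.0, -0.0, 0.001], [-0.8, 0.0, 16.8, -0.0, -0.0, 0.001], [-0.9, 0.1, 16.7, -0.0, -0.001, 0.001], [-0.8, 0.0, 16.8, -0.001, -0.0, 0.001], [-0.9, 0.1, 16.7, -0.0, -0.001, 0.001]]
```

View pics/w1.png

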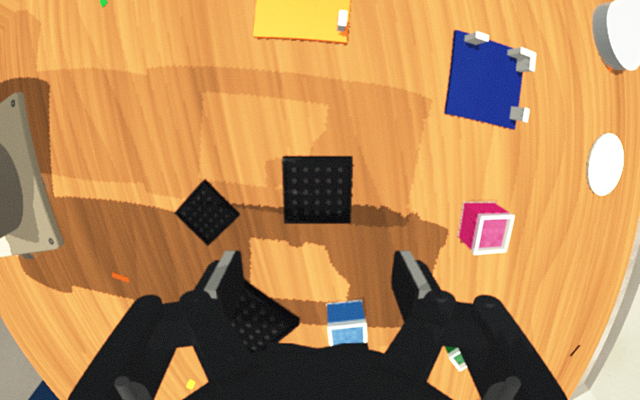

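The wrist view shows the middle board at (318,190), centred between and square to the fingers, with the small and big boards off to the lower left. I'll have the planner track the commanded pose.

```bash
cat > plan.py <<'E'
import sys,json
from h import *
from scipy.spatial.transform import Rotation as Ro
# plan.py [m] x,y,z,yaw[,n] ... : rows from the last planned pose (m: measured pose, down) through waypoints, tool down
a=sys.argv[1:]; s=sense(); e=s["tcp_rot"]
print("meas",np.round(s["tool_pos"],1),np.round(e,1),np.round(s["ft_force"],1),round(s["finger_gap"],1),round(s["time"],1))
if a and a[0]=="m": p,yaw=np.array(s["tool_pos"]),e[2]; a=a[1:]
else: *p,yaw=json.load(open("cmd.json")); p=np.array(p)
for w in a:
    x,y,z,t,*n=map(float,w.split(",")); g=np.array([x,y,z])
    k=max(np.linalg.norm(g-p)/58,abs(t-yaw)/9.5); k=int(n[0]) if n else max(5,-(-int(k+.999)//5)*5)
    rows=[]
    for i in range(k):
        R=Ro.from_euler("xyz",[180,0,yaw],degrees=True)
        sh=np.round(R.inv().apply((g-p)/(k-i)),1); w_=round(np.radians(-(t-yaw)/(k-i)),3)
        rows.append([*(sh+0).tolist(),0,0,w_]); p=p+R.apply(sh); yaw-=np.degrees(w_)
    print("->",w)
    for i in range(0,k,5): print(rows[i:i+5])
json.dump([*p.tolist(),yaw],open("cmd.json","w")); print("cmd",np.round(p,1),round(yaw,1))
E
python3 - <<'E'
from h import *
for i in range(6): eyes.snapshot("top"); s=sense(); print(s["tool_pos"],s["tcp_rot"][2])
E
python3 plan.py m 459,-90,25,80 459,-90,-2,80
```

```text
[459.23016015 -87.8864463  109.19744021] 80.15883831743182
[459.12160725 -89.24340998 109.56193494] 80.0355028143344
[459.10043307 -90.1421255  109.84544902] 79.93573305485918
[459.06796436 -90.69954712 109.96058408] 79.87063488194083
[459.06027985 -90.99014281 110.01778946] 79.8272521177277
[459.02936577 -91.11551722 110.03317374] 79.80551808104983
meas [459.  -91.1 110. ] [180.    0.   79.8] [ 0.4 -0.3  0.4] 76.2 3.9
-> 459,-90,25,80
[[0.2, 0.0, 17.0, 0, 0, np.float64(-0.001)], [0.2, -0.1, 17.0, 0, 0, np.float64(-0.001)], [0.2, 0.0, 17.0, 0, 0, np.float64(-0.0)], [0.2, -0.1, 17.0, 0, 0, np.float64(-0.001)], [0.3, 0.0, 17.0, 0, 0, np.float64(-0.0)]]
-> 459,-90,-2,80
[[0.0, 0.0, 5.4, 0, 0, np.float64(-0.0)], [0.0, 0.0, 5.4, 0, 0, np.float64(-0.0)], [0.0, 0.0, 5.4, 0, 0, np.float64(-0.0)], [0.0, 0.0, 5.4, 0, 0, np.float64(-0.0)], [0.0, 0.0, 5.4, 0, 0, np.float64(-0.0)]]
cmd [459. -90.  -2.] 80.0
```

Call:
apply_moves([
  [0.2, 0, 17, 0, 0, -0.001],
  [0.2, -0.1, 17, 0, 0, -0.001],
  [0.2, 0, 17, 0, 0, 0],
  [0.2, -0.1, 17, 0, 0, -0.001],
  [0.3, 0, 17, 0, 0, 0],
])

```text
time: 4.47
tool_pos: [458.8, -88.8, 23.2]
tcp_rot: [-180.0, -0.0, 80.1]
ft_force: [1.1, -1.0, 0.1]
finger_gap: 75.9
grip_force: 0.0
```

Call:
apply_moves([
  [0, 0, 9, 0, 0, 0],
  [0, 0, 8, 0, 0, 0],
  [0, 0, 6, 0, 0, 0],
  [0, 0, 4, 0, 0, 0],
  [0, 0, 0, 0, 0, 0],
])

```text
time: 5.1
tool_pos: [459.1, -88.9, -2.4]
tcp_rot: [-180.0, -0.0, 80.1]
ft_force: [0.5, 0.0, 0.6]
finger_gap: 75.8
grip_force: 0.0
```

Call:
apply_moves([
  [0, 0, 0, 0, 0, 0],
  [0, 0, 0, 0, 0, 0],
  [0, 0, 0, 0, 0, 0],
  [0, 0, 0, 0, 0, 0],
  [0, 0, 0, 0, 0, 0],
], fingers=55)

```text
time: 5.72
tool_pos: [459.1, -88.9, -2.3]
tcp_rot: [180.0, -0.0, 80.1]
ft_force: [0.1, 0.1, -0.2]
finger_gap: 54.9
grip_force: 0.0
```

Run:
```python
from h import *
im,d=eyes.snapshot("wrist"); im2,d2=eyes.snapshot("side")
a=im[120:330,190:450]; b=cv2.resize(im2[170:270,330:450],(312,260)); a=cv2.resize(a,(322,260))
save("w2",cv2.resize(np.hstack([a,b]),None,fx=1.2,fy=1.2))
P=cloud("side",d2)
m=(np.abs(P[...,0]-459)<80)&(np.abs(P[...,1]+90)<25)&(P[...,2]>-5)&(P[...,2]<60)&(d2>0)
print(np.histogram(P[m][:,2],bins=range(-5,61,5)))
```

```text
(array([287, 279, 147,  30,   0,   0,   0,   6,  14,  22,  21,  23,  19]), array([-5,  0,  5, 10, 15, 20, 25, 30, 35, 40, 45, 50, 55, 60]))
```

View pics/w2.png

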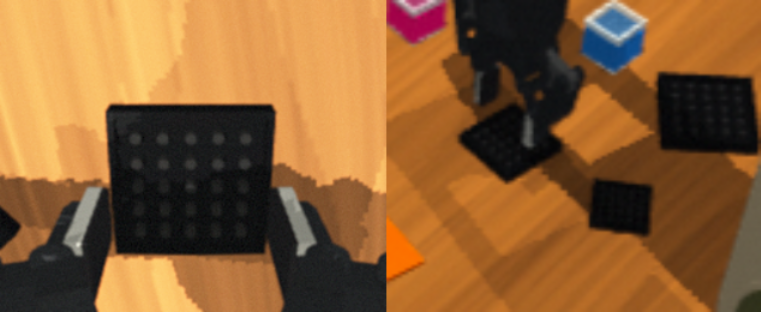

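Run:
```python
from h import *
for n in("side","top"):
    im,d=eyes.snapshot(n); P=cloud(n,d)
    m=(np.abs(P[...,0]-459)<90)&(np.abs(P[...,1]+90)<50)&(P[...,2]>14)&(P[...,2]<75)&(d>0)
    q=P[m]; q=q[np.argsort(q[:,2])]; print(n,len(q),np.round(q[:45]).astype(int).tolist())
im,d=eyes.snapshot("wrist")
print(d[235:300:6,236:276:4].astype(int)); print(d[200:245:10,300:340:10].astype(int))
```

```text
side 164 [[431, -54, 14], [420, -91, 16], [487, -95, 28], [483, -103, 33], [483, -95, 35], [481, -97, 35], [485, -93, 35], [422, -78, 36], [424, -76, 36], [483, -86, 37], [425, -73, 38], [485, -89, 38], [482, -97, 38], [429, -74, 38], [485, -83, 38], [431, -76, 38], [482, -101, 39], [486, -81, 39], [486, -102, 39], [498, -91, 39], [483, -94, 39], [417, -88, 40], [422, -77, 41], [490, -86, 41], [487, -83, 41], [482, -97, 41], [484, -95, 41], [484, -90, 41], [423, -74, 42], [425, -72, 42], [482, -101, 43], [487, -86, 43], [482, -106, 43], [484, -83, 43], [418, -81, 44], [424, -75, 44], [490, -85, 45], [416, -86, 45], [426, -77, 45], [416, -91, 46], [425, -72, 46], [418, -84, 46], [429, -73, 46], [419, -77, 46], [482, -101, 46]]
top 1 [[420, -74, 52]]
[[188 188 187 188 188 188 187 178 177 183]
 [190 190 191 189 189 189 190 177 178 183]
 [190 192 191 146 147 147 147 190 179 186]
 [192 192 192 141 141 142 146 192 180 186]
 [144 144 135 135 136 136 146 156 182 187]
 [137 139 132 130 131 134 146 157 182 189]
 [133 126 126 127 127 135 143 156 185 190]
 [122 122 122 122 125 134 142 156 186 191]
 [117 119 119 118 124 135 142 198 187 188]
 [112 119 118 117 124 132 143 201 189 189]
 [108 109 118 119 125 132 143 202 203 202]]
[[170 171 171 170]
 [173 177 174 178]
 [179 180 180 179]
 [176 181 176 180]
 [184 182 184 184]]
```

The depth readings from the side and wrist cameras agree: the real fingertips end about 35 mm behind the reported TCP. They stand at z≈33 while the TCP reads -2, which contradicts the interface text. I'll go by the measurement and feel my way down while watching the force.

Call:
apply_moves([
  [0, 0, 0, 0, 0, 0],
  [0, 0, 0, 0, 0, 0],
  [0, 0, 8, 0, 0, 0],
  [0, 0, 8, 0, 0, 0],
  [0, 0, 4, 0, 0, 0],
], fingers=76)

```text
time: 6.6
tool_pos: [458.3, -88.7, -23.4]
tcp_rot: [-179.9, -0.0, 80.1]
ft_force: [0.1, 0.3, 1.0]
finger_gap: 76.1
grip_force: 0.0
```

Call:
apply_moves([
  [0, 0, 3, 0, 0, 0],
  [0, 0, 3, 0, 0, 0],
  [0, 0, 2, 0, 0, 0],
  [0, 0, 0, 0, 0, 0],
  [0, 0, 0, 0, 0, 0],
])

```text
time: 7.22
tool_pos: [459.2, -89.0, -30.2]
tcp_rot: [180.0, 0.0, 80.1]
ft_force: [-0.3, 0.4, -0.6]
finger_gap: 76.1
grip_force: 0.0
```

Run:
```python
from h import *
for n in("side",):
    im,d=eyes.snapshot(n); P=cloud(n,d)
    m=(np.hypot(P[...,0]-459,P[...,1]+90)>36)&(np.abs(P[...,0]-459)<70)&(np.abs(P[...,1]+90)<22)&(P[...,2]>5)&(P[...,2]<75)&(d>0)
    q=P[m]; q=q[np.argsort(q[:,2])]; print(n,len(q),np.round(q[:30]).astype(int).tolist())
im,d=eyes.snapshot("wrist"); save("w3",im[120:330,190:450])
print(sense()["tool_pos"],sense()["ft_force"])
```

```text
side 259 [[428, -71, 6], [493, -70, 8], [426, -74, 9], [496, -95, 11], [489, -70, 11], [494, -101, 12], [495, -98, 13], [496, -86, 14], [420, -74, 14], [412, -76, 14], [496, -91, 14], [414, -74, 14], [492, -104, 15], [499, -86, 15], [501, -88, 16], [415, -75, 17], [407, -86, 18], [408, -83, 19], [413, -69, 19], [495, -85, 19], [508, -92, 20], [494, -100, 20], [411, -74, 20], [415, -71, 20], [419, -72, 20], [407, -73, 20], [494, -105, 21], [407, -77, 21], [415, -74, 21], [496, -85, 22]]
[459.21425736 -88.95972468 -30.14546237] [-0.3612247   1.13154262  0.2354771 ]
```

View pics/w3.png

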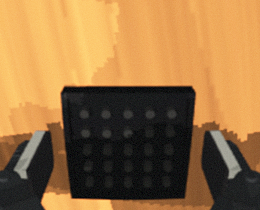

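Tips are at about z=11 with the TCP at -30, straddling the board, so I'll go down another 5.5 mm and close.

Call:
apply_moves([
  [0, 0, 2, 0, 0, 0],
  [0, 0, 2, 0, 0, 0],
  [0, 0, 1.5, 0, 0, 0],
  [0, 0, 0, 0, 0, 0],
  [0, 0, 0, 0, 0, 0],
])

```text
time: 7.95
tool_pos: [459.1, -88.9, -35.8]
tcp_rot: [-180.0, -0.0, 80.1]
ft_force: [0.2, -0.7, -0.5]
finger_gap: 76.2
grip_force: 0.0
```

Call:
apply_moves([
  [0, 0, 0, 0, 0, 0],
  [0, 0, 0, 0, 0, 0],
  [0, 0, 0, 0, 0, 0],
  [0, 0, 0, 0, 0, 0],
  [0, 0, 0, 0, 0, 0],
], fingers=56)

```text
time: 8.57
tool_pos: [459.3, -89.0, -35.5]
tcp_rot: [180.0, 0.0, 80.1]
ft_force: [-1.0, 0.3, 6.3]
finger_gap: 63.4
grip_force: 28.0
```

Gripped at 63.4 mm. Next I'll lift and carry it to the orange carrier, 5 mm short of both fences.

```bash
sed -i 's/round(np.radians/float(np.round(np.radians/; s/(k-i)),3)$/(k-i)),3))/' plan.py; python3 plan.py m 459,-89,50,80 471.8,86,40,74.2 471.8,86,-23,74.2
```

```text
meas [459.3 -89.  -35.5] [180.    0.   80.1] [-1.   0.3  6.3] 63.4 8.6
-> 459,-89,50,80
[[0.0, -0.1, -17.1, 0, 0, 0.0], [0.0, 0.0, -17.1, 0, 0, 0.0], [0.0, -0.1, -17.1, 0, 0, 0.001], [0.0, 0.0, -17.1, 0, 0, 0.0], [-0.1, -0.1, -17.1, 0, 0, 0.001]]
-> 471.8,86,40,74.2
[[34.9, -3.6, 2.0, 0, 0, 0.02], [34.8, -4.3, 2.0, 0, 0, 0.02], [34.8, -4.9, 2.0, 0, 0, 0.02], [34.6, -5.7, 2.0, 0, 0, 0.02], [34.6, -6.3, 2.0, 0, 0, 0.021]]
-> 471.8,86,-23,74.2
[[0.0, 0.0, 12.6, 0, 0, -0.0], [0.0, 0.0, 12.6, 0, 0, -0.0], [0.0, 0.0, 12.6, 0, 0, -0.0], [0.0, 0.0, 12.6, 0, 0, -0.0], [0.0, 0.0, 12.6, 0, 0, -0.0]]
cmd [471.8  86.  -23. ] 74.2
```

Call:
apply_moves([
  [0, 0, -10, 0, 0, 0],
  [0, 0, -18, 0, 0, 0],
  [0, -0.1, -22, 0, 0, 0.001],
  [0, 0, -20, 0, 0, 0],
  [0, -0.1, -15.5, 0, 0, 0.001],
], grip_force=35)

```text
time: 9.2
tool_pos: [459.2, -89.0, 50.9]
tcp_rot: [179.9, 0.0, 80.0]
ft_force: [0.3, -0.3, -0.2]
finger_gap: 62.6
grip_force: 39.8
```

Call:
apply_moves([
  [34.9, -3.6, 2, 0, 0, 0.02],
  [34.8, -4.3, 2, 0, 0, 0.02],
  [34.8, -4.9, 2, 0, 0, 0.02],
  [34.6, -5.7, 2, 0, 0, 0.02],
  [34.6, -6.3, 2, 0, 0, 0.021],
])

```text
time: 9.82
tool_pos: [471.6, 87.3, 39.8]
tcp_rot: [-180.0, 0.0, 74.1]
ft_force: [0.2, -0.2, -0.5]
finger_gap: 62.4
grip_force: 39.8
```

Call:
apply_moves([
  [0, 0, 0, 0, 0, 0],
  [0, 0, 18, 0, 0, 0],
  [0, 0, 18, 0, 0, 0],
  [0, 0, 15, 0, 0, 0],
  [0, 0, 12, 0, 0, 0],
])

```text
time: 10.45
tool_pos: [471.0, 85.4, -24.8]
tcp_rot: [-179.9, 0.0, 74.1]
ft_force: [0.6, -0.3, 0.0]
finger_gap: 63.0
grip_force: 39.8
```

Call:
apply_moves([
  [0, 0, 0, 0, 0, 0],
  [0, 0, 0, 0, 0, 0],
  [0, 0, 2, 0, 0, 0],
  [0, 0, 2, 0, 0, 0],
  [0, 0, 1, 0, 0, 0],
])

```text
time: 11.08
tool_pos: [471.8, 86.2, -28.3]
tcp_rot: [180.0, -0.0, 74.2]
ft_force: [-0.3, 0.0, -0.5]
finger_gap: 62.8
grip_force: 39.8
```

Run:
```python
from h import *
im,d=eyes.snapshot("wrist"); save("w4",im[120:330,160:480]); s=sense(); print(s["tool_pos"],s["tcp_rot"],s["ft_force"],s["finger_gap"])
```

```text
[471.6081241   86.20561641 -28.4537379 ] [-1.79993550e+02  2.87007900e-03  7.41940011e+01] [-0.41934218  0.6987031  -0.32652034] 62.85471729791353
```

View pics/w4.png

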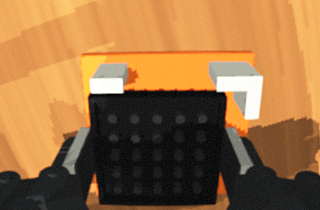

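The black board is held square just inside the fences, with the filled corner at upper right in the crop (240,85). Next I push along tool +y (x fence), then tool +x (y fence), watching the force.

Call:
apply_moves([
  [0, 1, 0, 0, 0, 0],
  [0, 1, 0, 0, 0, 0],
  [0, 1, 0, 0, 0, 0],
  [0, 0, 0, 0, 0, 0],
  [0, 0, 0, 0, 0, 0],
])

```text
time: 11.75
tool_pos: [474.6, 85.4, -28.3]
tcp_rot: [-180.0, 0.0, 74.2]
ft_force: [0.0, 0.1, -0.8]
finger_gap: 63.0
grip_force: 39.8
```

Call:
apply_moves([
  [0, 1, 0, 0, 0, 0],
  [0, 1, 0, 0, 0, 0],
  [0, 0, 0, 0, 0, 0],
  [0, 0, 0, 0, 0, 0],
  [0, 0, 0, 0, 0, 0],
])

```text
time: 12.38
tool_pos: [476.5, 84.8, -28.3]
tcp_rot: [-180.0, 0.0, 74.2]
ft_force: [0.2, -0.3, 0.1]
finger_gap: 62.7
grip_force: 39.8
```

Call:
apply_moves([
  [1, 0, 0, 0, 0, 0],
  [1, 0, 0, 0, 0, 0],
  [1, 0, 0, 0, 0, 0],
  [0, 0, 0, 0, 0, 0],
  [0, 0, 0, 0, 0, 0],
])

```text
time: 13.0
tool_pos: [477.3, 87.7, -28.3]
tcp_rot: [-180.0, 0.0, 74.2]
ft_force: [0.6, -0.9, 0.1]
finger_gap: 62.7
grip_force: 39.8
```

Call:
apply_moves([
  [0, 1, 0, 0, 0, 0],
  [0, 1, 0, 0, 0, 0],
  [0, 0, 0, 0, 0, 0],
  [0, 0, 0, 0, 0, 0],
  [0, 0, 0, 0, 0, 0],
])

```text
time: 13.62
tool_pos: [477.6, 87.5, -28.9]
tcp_rot: [-179.8, 0.0, 74.2]
ft_force: [-6.4, 3.0, 3.4]
finger_gap: 62.8
grip_force: 40.2
```

Call:
apply_moves([
  [1, 0, 0, 0, 0, 0],
  [1, 0, 0, 0, 0, 0],
  [0, 0, 0, 0, 0, 0],
  [0, 0, 0, 0, 0, 0],
  [0, 0, 0, 0, 0, 0],
])

```text
time: 14.25
tool_pos: [477.8, 88.7, -29.3]
tcp_rot: [-179.8, 0.1, 74.2]
ft_force: [-5.1, -0.6, -0.0]
finger_gap: 62.7
grip_force: 39.9
```

Run:
```python
from h import *
im,d=eyes.snapshot("wrist"); save("w5",im[120:330,160:480]); s=sense(); print(s["tool_pos"],s["tcp_rot"],s["ft_force"],s["finger_gap"])
```

```text
[477.81910563  88.69781009 -29.27597969] [-1.79795236e+02  9.64674369e-02  7.41938051e+01] [-5.68807818 -1.29230755  0.64003011] 62.809596793634476
```

View pics/w5.png

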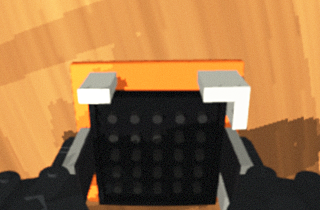

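x fence contact is clear; y is just starting. I'll press a little more in y, then lower and release.

Call:
apply_moves([
  [1, 0, 0, 0, 0, 0],
  [1, 0, 0, 0, 0, 0],
  [1, 0, 0, 0, 0, 0],
  [0, 0, 0, 0, 0, 0],
  [0, 0, 0, 0, 0, 0],
])

```text
time: 14.92
tool_pos: [478.5, 91.3, -29.3]
tcp_rot: [-179.8, 0.1, 74.2]
ft_force: [-6.0, -3.5, 1.4]
finger_gap: 62.7
grip_force: 40.0
```

Call:
apply_moves([
  [0, 0, 1, 0, 0, 0],
  [0, 0, 0, 0, 0, 0],
  [0, 0, 0, 0, 0, 0],
  [0, 0, 0, 0, 0, 0],
  [0, 0, 0, 0, 0, 0],
])

```text
time: 15.55
tool_pos: [478.5, 91.3, -29.4]
tcp_rot: [-179.8, 0.1, 74.2]
ft_force: [-12.8, -3.2, 12.7]
finger_gap: 63.3
grip_force: 41.2
```

Call:
apply_moves([
  [1, 0, -1, 0, 0, 0],
  [1, 0, 0, 0, 0, 0],
  [0, 0, 0, 0, 0, 0],
  [0, 0, 0, 0, 0, 0],
  [0, 0, 0, 0, 0, 0],
])

```text
time: 16.18
tool_pos: [478.6, 91.6, -29.3]
tcp_rot: [-179.8, 0.3, 74.2]
ft_force: [-8.9, -11.0, 5.1]
finger_gap: 63.0
grip_force: 40.4
```

Call:
apply_moves([
  [1, 0, 0, 0, 0, 0],
  [1, 0, 0, 0, 0, 0],
  [0, 0, 0, 0, 0, 0],
  [0, 0, 0, 0, 0, 0],
  [0, 0, 0, 0, 0, 0],
])

```text
time: 16.8
tool_pos: [478.6, 91.7, -29.3]
tcp_rot: [-179.7, 0.5, 74.2]
ft_force: [-12.8, -21.2, 9.2]
finger_gap: 62.7
grip_force: 40.9
```

Hard contact in y as well (lag grows, 21 N). Release and lift.

Call:
apply_moves([
  [0, 0, 0.5, 0, 0, 0],
  [0, 0, 0, 0, 0, 0],
  [0, 0, 0, 0, 0, 0],
  [-3, -1, 0, 0, 0, 0],
  [-1, 0, 0, 0, 0, 0],
], fingers=78)

```text
time: 17.42
tool_pos: [479.6, 92.2, -28.8]
tcp_rot: [-180.0, 0.0, 74.2]
ft_force: [0.2, -0.7, 0.0]
finger_gap: 78.1
grip_force: 0.0
```

Call:
apply_moves([
  [0, 0, -5, 0, 0, 0],
  [0, 0, -15, 0, 0, 0],
  [0, 0, -25, 0, 0, 0],
  [0, 0, -30, 0, 0, 0],
  [0, 0, -25, 0, 0, 0],
])

```text
time: 18.05
tool_pos: [480.4, 92.3, 73.8]
tcp_rot: [179.9, -0.0, 74.2]
ft_force: [0.1, 0.5, 0.9]
finger_gap: 78.0
grip_force: 0.0
```

```bash
python3 - <<'E'
from h import *
import m
im,d=eyes.snapshot("wrist"); save("w6",im[60:330,160:480])
for i in range(5): im,d=eyes.snapshot("side")
print(m.rect("black_board_center","side",(478,90),8,25,16,d))
print([r for r in models.place_of("black_board_center","side")][:4])
E
python3 plan.py m 601,325,90,110 601,325,0,110
```

```text
(471.8, 90.8, 66.8, 71.6, 75.9, 494, 12.1)
[{'xyz': [353.9, -237.5, 5.9], 'confidence': 0.82}, {'xyz': [476.8, 86.2, 11.4], 'confidence': 0.78}, {'xyz': [346.4, -89.9, 2.0], 'confidence': 0.58}]
meas [478.7  92.2  70. ] [-179.9    0.    74.2] [-0.2  0.2 -0.4] 77.7 18.4
-> 601,325,90,110
[[51.5, 10.8, -4.0, 0, 0, -0.125], [49.7, 17.2, -4.0, 0, 0, -0.125], [47.2, 23.2, -4.0, 0, 0, -0.125], [43.9, 29.0, -4.0, 0, 0, -0.125], [40.0, 34.2, -4.0, 0, 0, -0.125]]
-> 601,325,0,110
[[0.0, 0.0, 18.0, 0, 0, -0.0], [0.0, 0.0, 18.0, 0, 0, -0.0], [0.0, 0.0, 18.0, 0, 0, -0.0], [0.0, 0.0, 18.0, 0, 0, -0.0], [0.0, 0.0, 18.0, 0, 0, -0.0]]
cmd [601. 325.  -0.] 110.0
```

View pics/w6.png

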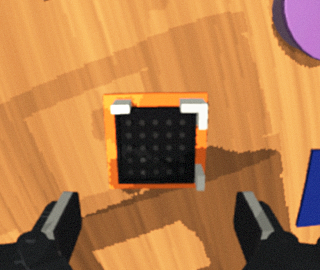

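The black board lies flush against both fences at crop (157,145), square to them. The yellow board is next.

Call:
apply_moves([
  [51.5, 10.8, -4, 0, 0, -0.125],
  [49.7, 17.2, -4, 0, 0, -0.125],
  [47.2, 23.2, -4, 0, 0, -0.125],
  [43.9, 29, -4, 0, 0, -0.125],
  [40, 34.2, -4, 0, 0, -0.125],
])

```text
time: 19.08
tool_pos: [602.0, 326.4, 89.8]
tcp_rot: [-179.9, 0.0, 110.2]
ft_force: [0.9, 0.5, 0.5]
finger_gap: 78.5
grip_force: 0.0
```

Call:
apply_moves([
  [0, 0, 0, 0, 0, 0],
  [0, 0, 20, 0, 0, 0],
  [0, 0, 25, 0, 0, 0],
  [0, 0, 25, 0, 0, 0],
  [0, 0, 20, 0, 0, 0],
])

```text
time: 19.7
tool_pos: [600.4, 323.1, -1.6]
tcp_rot: [-179.8, 0.0, 109.9]
ft_force: [-0.6, -1.0, 0.5]
finger_gap: 77.9
grip_force: 0.0
```

Run:
```python
from h import *
for i in range(5): im,d=eyes.snapshot("wrist")
print([r for r in models.place_of("yellow_board_center","wrist")][:2])
s=sense(); print(s["tool_pos"],s["tcp_rot"])
r=models.cut_out("yellow_board_center","wrist")[0]["pixels"]
v,u=np.nonzero(r); print(u.min(),u.max(),v.min(),v.max(),cv2.minAreaRect(np.c_[u,v].astype(np.float32)))
```

```text
[{'xyz': [599.2, 328.9, 3.6], 'confidence': 0.61}]
[602.92728255 325.31391602   2.61679116] [ 1.79881168e+02 -9.33472037e-03  1.09973991e+02]
262 375 181 283 ((318.5, 232.0), (102.0, 113.0), 90.0)
```

Call:
apply_moves([
  [0, 0, 10, 0, 0, 0],
  [0, 0, 12, 0, 0, 0],
  [0, 0, 8, 0, 0, 0],
  [0, 0, 4.5, 0, 0, 0],
  [0, 0, 0, 0, 0, 0],
])

```text
time: 20.68
tool_pos: [601.5, 324.9, -34.1]
tcp_rot: [-179.9, 0.0, 110.0]
ft_force: [-0.4, 0.4, -0.1]
finger_gap: 78.4
grip_force: 0.0
```

Call:
apply_moves([
  [0, 0, 0, 0, 0, 0],
  [0, 0, 0, 0, 0, 0],
  [0, 0, 0, 0, 0, 0],
  [0, 0, 0, 0, 0, 0],
  [0, 0, 0, 0, 0, 0],
])

```text
time: 21.3
tool_pos: [602.0, 325.1, -33.3]
tcp_rot: [180.0, -0.0, 110.0]
ft_force: [-0.3, 0.7, 0.7]
finger_gap: 77.7
grip_force: 0.0
```

Call:
apply_moves([
  [0, 0, 0, 0, 0, 0],
  [0, 0, 0, 0, 0, 0],
  [0, 0, 0, 0, 0, 0],
  [0, 0, 0, 0, 0, 0],
  [0, 0, 0, 0, 0, 0],
], fingers=56)

```text
time: 21.92
tool_pos: [602.3, 325.3, -33.0]
tcp_rot: [180.0, -0.0, 110.0]
ft_force: [-0.1, 0.2, 4.1]
finger_gap: 62.9
grip_force: 38.6
```

```bash
python3 plan.py m 601,325,60,110 473,87,60,74.2 473,87,-13,74.2
```

```text
meas [602.3 325.3 -33. ] [180.  -0. 110.] [-0.1  0.2  4.1] 62.9 21.9
-> 601,325,60,110
[[0.0, -0.3, -18.6, 0, 0, -0.0], [0.0, -0.2, -18.6, 0, 0, -0.0], [0.1, -0.3, -18.6, 0, 0, -0.0], [0.0, -0.2, -18.6, 0, 0, -0.0], [0.1, -0.3, -18.6, 0, 0, -0.0]]
-> 473,87,60,74.2
[[-36.0, -40.3, 0.0, 0, 0, 0.125], [-40.7, -35.5, 0.0, 0, 0, 0.125], [-44.8, -30.2, 0.0, 0, 0, 0.125], [-48.3, -24.4, 0.0, 0, 0, 0.125], [-50.9, -18.1, 0.0, 0, 0, 0.125]]
-> 473,87,-13,74.2
[[0.0, 0.0, 14.6, 0, 0, -0.0], [0.0, 0.0, 14.6, 0, 0, -0.0], [0.0, 0.0, 14.6, 0, 0, -0.0], [0.0, 0.0, 14.6, 0, 0, -0.0], [0.0, 0.0, 14.6, 0, 0, -0.0]]
cmd [473.  87. -13.] 74.2
```

Call:
apply_moves([
  [0, -0.3, -10, 0, 0, 0],
  [0, -0.2, -18, 0, 0, 0],
  [0, -0.3, -24, 0, 0, 0],
  [0, -0.2, -24, 0, 0, 0],
  [0.1, -0.3, -17, 0, 0, 0],
])

```text
time: 22.55
tool_pos: [601.6, 325.2, 62.5]
tcp_rot: [179.9, -0.0, 110.0]
ft_force: [0.1, -0.1, -0.3]
finger_gap: 62.5
grip_force: 38.4
```

Call:
apply_moves([
  [-36, -40.3, 0, 0, 0, 0.125],
  [-40.7, -35.5, 0, 0, 0, 0.125],
  [-44.8, -30.2, 0, 0, 0, 0.125],
  [-48.3, -24.4, 0, 0, 0, 0.125],
  [-50.9, -18.1, 0, 0, 0, 0.125],
])

```text
time: 23.18
tool_pos: [472.0, 85.5, 60.3]
tcp_rot: [180.0, -0.0, 74.0]
ft_force: [1.5, -1.7, -0.0]
finger_gap: 62.9
grip_force: 38.4
```

Call:
apply_moves([
  [0, 0, 0, 0, 0, 0],
  [0, 0, 15, 0, 0, 0],
  [0, 0, 20, 0, 0, 0],
  [0, 0, 15, 0, 0, 0],
  [0, 0, 10, 0, 0, 0],
])

```text
time: 23.8
tool_pos: [472.3, 87.4, -1.8]
tcp_rot: [-179.9, 0.0, 74.3]
ft_force: [0.0, -0.3, -0.8]
finger_gap: 62.4
grip_force: 38.4
```

Call:
apply_moves([
  [0, 0, 6, 0, 0, 0],
  [0, 0, 4, 0, 0, 0],
  [0, 0, 3, 0, 0, 0],
  [0, 0, 0, 0, 0, 0],
  [0, 0, 0, 0, 0, 0],
])

```text
time: 24.42
tool_pos: [473.1, 86.8, -12.9]
tcp_rot: [180.0, -0.0, 74.2]
ft_force: [-0.9, -0.8, -0.6]
finger_gap: 62.6
grip_force: 38.4
```

Run:
```python
from h import *
for i in range(3):im,d=eyes.snapshot("wrist")
save("w7",im[120:330,160:480]); s=sense(); print(s["tool_pos"],s["tcp_rot"],s["ft_force"],s["finger_gap"])
```

```text
[472.98514642  86.77854824 -13.04371583] [ 1.79977422e+02 -1.10914965e-02  7.41834166e+01] [-0.37529753 -0.78363748  0.34382114] 62.85380084921881
```

View pics/w7.png

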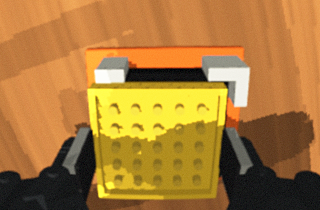

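The yellow board is held square at crop (158,140), short of both fences. I'll lower it to just above the black board and push it in.

Call:
apply_moves([
  [0, 0, 2, 0, 0, 0],
  [0, 0, 1, 0, 0, 0],
  [0, 1, 0, 0, 0, 0],
  [0, 1, 0, 0, 0, 0],
  [0, 1, 0, 0, 0, 0],
])

```text
time: 25.2
tool_pos: [475.8, 85.9, -16.3]
tcp_rot: [180.0, -0.0, 74.2]
ft_force: [-0.4, -0.3, -0.5]
finger_gap: 62.5
grip_force: 38.4
```

Call:
apply_moves([
  [0, 1, 0, 0, 0, 0],
  [0, 1, 0, 0, 0, 0],
  [0, 1, 0, 0, 0, 0],
  [0, 0, 0, 0, 0, 0],
  [0, 0, 0, 0, 0, 0],
])

```text
time: 25.82
tool_pos: [477.0, 85.5, -16.8]
tcp_rot: [-179.8, 0.0, 74.2]
ft_force: [-6.2, 1.6, 3.3]
finger_gap: 62.7
grip_force: 38.8
```

Call:
apply_moves([
  [1, 0, 0, 0, 0, 0],
  [1, 0, 0, 0, 0, 0],
  [1, 0, 0, 0, 0, 0],
  [0, 0, 0, 0, 0, 0],
  [0, 0, 0, 0, 0, 0],
])

```text
time: 26.45
tool_pos: [477.4, 87.2, -16.9]
tcp_rot: [-179.8, 0.1, 74.2]
ft_force: [-8.7, -3.7, 5.6]
finger_gap: 62.7
grip_force: 39.0
```

Call:
apply_moves([
  [1, 0, 0, 0, 0, 0],
  [1, 0, 0, 0, 0, 0],
  [1, 0, 0, 0, 0, 0],
  [0, 0, 0, 0, 0, 0],
  [0, 0, 0, 0, 0, 0],
])

```text
time: 27.08
tool_pos: [477.8, 88.7, -17.0]
tcp_rot: [-179.8, 0.3, 74.2]
ft_force: [-11.6, -11.9, 8.1]
finger_gap: 62.5
grip_force: 39.3
```

Call:
apply_moves([
  [0, 0, -1, 0, 0, 0],
  [1, 0, 0, 0, 0, 0],
  [1, 0, 0, 0, 0, 0],
  [0, 0, 0, 0, 0, 0],
  [0, 0, 0, 0, 0, 0],
])

```text
time: 27.7
tool_pos: [477.8, 88.8, -16.8]
tcp_rot: [-179.8, 0.5, 74.2]
ft_force: [-8.4, -20.1, 2.5]
finger_gap: 62.7
grip_force: 39.3
```

Run:
```python
from h import *
im,d=eyes.snapshot("wrist")
save("w8",cv2.resize(im[160:330,220:420],None,fx=2.5,fy=2.5)); s=sense(); print(s["tool_pos"],s["tcp_rot"],s["ft_force"],s["finger_gap"])
```

```text
[477.79175864  88.77273323 -16.80422557] [-179.76471791    0.45971161   74.22580942] [ -8.71320207 -21.18305384   1.91041797] 62.505033587001186
```

View pics/w8.png

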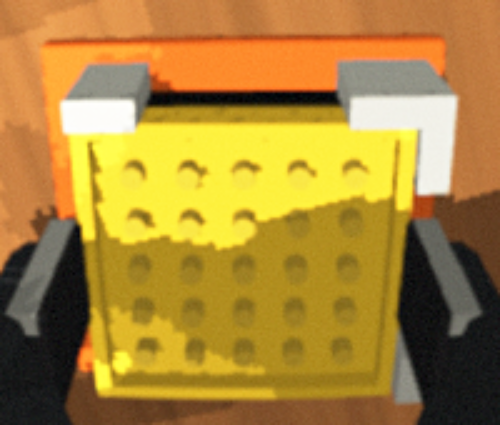

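Both fences are in hard contact and the yellow board touches the posts. Release, lift, and go on to the white board.

Call:
apply_moves([
  [0, 0, 0.5, 0, 0, 0],
  [0, 0, 0, 0, 0, 0],
  [0, 0, 0, 0, 0, 0],
  [-4, -1, 0, 0, 0, 0],
  [-1, 0, 0, 0, 0, 0],
], fingers=78)

```text
time: 28.38
tool_pos: [478.2, 88.2, -15.8]
tcp_rot: [-180.0, 0.0, 74.2]
ft_force: [-0.2, 0.0, -0.9]
finger_gap: 77.6
grip_force: 0.0
```

Call:
apply_moves([
  [0, 0, -5, 0, 0, 0],
  [0, 0, -15, 0, 0, 0],
  [0, 0, -25, 0, 0, 0],
  [0, 0, -30, 0, 0, 0],
  [0, 0, -25, 0, 0, 0],
])

```text
time: 29.0
tool_pos: [479.1, 88.4, 86.8]
tcp_rot: [179.9, -0.0, 74.2]
ft_force: [0.3, -0.4, 0.4]
finger_gap: 78.0
grip_force: 0.0
```

```bash
python3 - <<'E'
from h import *
for i in range(8): im,d=eyes.snapshot("wrist")
save("w9",cv2.resize(im[120:300,220:420],None,fx=2.5,fy=2.5))
E
python3 plan.py m 454.5,263.5,80,90.7 454.5,263.5,-10,90.7
```

```text
meas [477.4  88.2  83. ] [-179.9    0.    74.2] [-0.8 -0.6  0. ] 77.9 29.4
-> 454.5,263.5,80,90.7
[[32.5, -14.0, 0.6, 0, 0, -0.058], [33.2, -12.1, 0.6, 0, 0, -0.058], [33.9, -10.1, 0.6, 0, 0, -0.057], [34.4, -8.1, 0.6, 0, 0, -0.058], [34.8, -6.2, 0.6, 0, 0, -0.057]]
-> 454.5,263.5,-10,90.7
[[0.0, 0.0, 18.0, 0, 0, -0.0], [0.0, 0.0, 18.0, 0, 0, -0.0], [0.0, 0.0, 18.0, 0, 0, -0.0], [0.0, 0.0, 18.0, 0, 0, -0.0], [0.0, 0.0, 18.0, 0, 0, -0.0]]
cmd [454.5 263.5 -10. ] 90.7
```

View pics/w9.png

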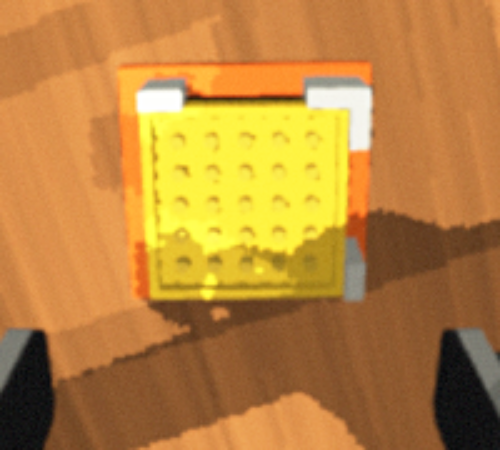

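The yellow board sits flush and square in the orange carrier at crop (247,200). On to the white board.

Call:
apply_moves([
  [32.5, -14, 0.6, 0, 0, -0.058],
  [33.2, -12.1, 0.6, 0, 0, -0.058],
  [33.9, -10.1, 0.6, 0, 0, -0.057],
  [34.4, -8.1, 0.6, 0, 0, -0.058],
  [34.8, -6.2, 0.6, 0, 0, -0.057],
])

```text
time: 30.02
tool_pos: [454.6, 264.4, 80.1]
tcp_rot: [-179.9, 0.0, 90.8]
ft_force: [0.6, -0.8, -0.4]
finger_gap: 78.0
grip_force: 0.0
```

Call:
apply_moves([
  [0, 0, 0, 0, 0, 0],
  [0, 0, 20, 0, 0, 0],
  [0, 0, 30, 0, 0, 0],
  [0, 0, 25, 0, 0, 0],
  [0, 0, 15, 0, 0, 0],
])

```text
time: 30.65
tool_pos: [454.3, 262.1, -10.9]
tcp_rot: [-179.8, 0.1, 90.6]
ft_force: [-0.5, 0.9, 0.6]
finger_gap: 78.1
grip_force: 0.0
```

Call:
apply_moves([
  [0, 0, 0, 0, 0, 0],
  [0, 0, 10, 0, 0, 0],
  [0, 0, 8, 0, 0, 0],
  [0, 0, 5.5, 0, 0, 0],
  [0, 0, 0, 0, 0, 0],
])

```text
time: 31.28
tool_pos: [455.0, 263.4, -32.8]
tcp_rot: [-180.0, 0.0, 90.7]
ft_force: [0.2, -0.2, 0.8]
finger_gap: 77.6
grip_force: 0.0
```

Call:
apply_moves([
  [0, 0, 0, 0, 0, 0],
  [0, 0, 0, 0, 0, 0],
  [0, 0, 0, 0, 0, 0],
  [0, 0, 0, 0, 0, 0],
  [0, 0, 0, 0, 0, 0],
])

```text
time: 31.9
tool_pos: [455.5, 263.6, -32.3]
tcp_rot: [180.0, -0.0, 90.7]
ft_force: [0.1, -0.9, 0.6]
finger_gap: 78.2
grip_force: 0.0
```

Call:
apply_moves([
  [0, 0, 0, 0, 0, 0],
  [0, 0, 0, 0, 0, 0],
  [0, 0, 0, 0, 0, 0],
  [0, 0, 0, 0, 0, 0],
  [0, 0, 0, 0, 0, 0],
], fingers=56)

```text
time: 32.52
tool_pos: [455.6, 263.7, -31.9]
tcp_rot: [180.0, -0.0, 90.7]
ft_force: [-2.1, -0.3, 5.6]
finger_gap: 62.7
grip_force: 38.2
```

```bash
python3 plan.py m 454.5,263.5,60,90.7 635.5,-11.5,60,72.8 635.5,-11.5,-24,72.8
```

```text
meas [455.6 263.7 -31.9] [180.   -0.   90.7] [-2.1 -0.3  5.6] 62.7 32.5
-> 454.5,263.5,60,90.7
[[0.0, -0.2, -18.4, 0, 0, -0.0], [0.0, -0.2, -18.4, 0, 0, -0.0], [-0.1, -0.2, -18.4, 0, 0, -0.0], [0.0, -0.2, -18.4, 0, 0, -0.0], [-0.1, -0.3, -18.3, 0, 0, -0.0]]
-> 635.5,-11.5,60,72.8
[[-27.7, 17.8, 0.0, 0, 0, 0.031], [-27.1, 18.6, 0.0, 0, 0, 0.031], [-26.6, 19.5, 0.0, 0, 0, 0.031], [-25.9, 20.3, 0.0, 0, 0, 0.031], [-25.3, 21.0, 0.0, 0, 0, 0.031]]
[[-24.6, 21.8, 0.0, 0, 0, 0.031], [-24.0, 22.6, 0.0, 0, 0, 0.032], [-23.2, 23.3, 0.0, 0, 0, 0.031], [-22.5, 24.1, 0.0, 0, 0, 0.032], [-21.7, 24.8, 0.0, 0, 0, 0.031]]
-> 635.5,-11.5,-24,72.8
[[0.0, 0.0, 16.8, 0, 0, 0.0], [0.0, 0.0, 16.8, 0, 0, 0.0], [0.0, 0.0, 16.8, 0, 0, 0.0], [0.0, 0.0, 16.8, 0, 0, 0.0], [0.0, 0.0, 16.8, 0, 0, 0.0]]
cmd [635.5 -11.5 -24. ] 72.8
```

Call:
apply_moves([
  [0, -0.2, -10, 0, 0, 0],
  [0, -0.2, -18, 0, 0, 0],
  [-0.1, -0.2, -24, 0, 0, 0],
  [0, -0.2, -24, 0, 0, 0],
  [-0.1, -0.3, -16, 0, 0, 0],
])

```text
time: 33.15
tool_pos: [455.3, 263.8, 62.3]
tcp_rot: [179.9, -0.1, 90.7]
ft_force: [0.9, 0.8, 0.1]
finger_gap: 62.6
grip_force: 38.5
```

Call:
apply_moves([
  [-27.7, 17.8, 0, 0, 0, 0.031],
  [-27.1, 18.6, 0, 0, 0, 0.031],
  [-26.6, 19.5, 0, 0, 0, 0.031],
  [-25.9, 20.3, 0, 0, 0, 0.031],
  [-25.3, 21, 0, 0, 0, 0.031],
])

```text
time: 33.78
tool_pos: [545.4, 125.0, 60.3]
tcp_rot: [180.0, -0.0, 81.7]
ft_force: [0.4, -0.0, -1.0]
finger_gap: 62.8
grip_force: 38.5
```

Call:
apply_moves([
  [-24.6, 21.8, 0, 0, 0, 0.031],
  [-24, 22.6, 0, 0, 0, 0.032],
  [-23.2, 23.3, 0, 0, 0, 0.031],
  [-22.5, 24.1, 0, 0, 0, 0.032],
  [-21.7, 24.8, 0, 0, 0, 0.031],
])

```text
time: 34.4
tool_pos: [635.9, -12.5, 60.1]
tcp_rot: [180.0, -0.0, 72.8]
ft_force: [-0.8, 0.6, 0.3]
finger_gap: 62.5
grip_force: 38.5
```

Call:
apply_moves([
  [0, 0, 0, 0, 0, 0],
  [0, 0, 20, 0, 0, 0],
  [0, 0, 25, 0, 0, 0],
  [0, 0, 20, 0, 0, 0],
  [0, 0, 10, 0, 0, 0],
])

```text
time: 35.02
tool_pos: [633.5, -10.7, -17.8]
tcp_rot: [-179.8, 0.0, 72.9]
ft_force: [-0.1, 0.5, 0.3]
finger_gap: 62.9
grip_force: 38.5
```

Call:
apply_moves([
  [0, 0, 4, 0, 0, 0],
  [0, 0, 3, 0, 0, 0],
  [0, 0, 2, 0, 0, 0],
  [0, 0, 0, 0, 0, 0],
  [0, 0, 0, 0, 0, 0],
])

```text
time: 35.65
tool_pos: [635.7, -11.7, -23.9]
tcp_rot: [180.0, -0.0, 72.8]
ft_force: [-0.4, 0.5, -1.0]
finger_gap: 62.5
grip_force: 38.5
```

Run:
```python
from h import *
for i in range(3):im,d=eyes.snapshot("wrist")
save("w10",im[100:330,160:480]); s=sense(); print(s["tool_pos"],s["tcp_rot"],s["ft_force"],s["finger_gap"])
```

```text
[635.56070617 -11.61600367 -24.07186494] [ 1.79980000e+02 -3.58770972e-03  7.28081961e+01] [ 0.54324824 -0.0803967  -0.00368251] 62.799509629719516
```

View pics/w10.png

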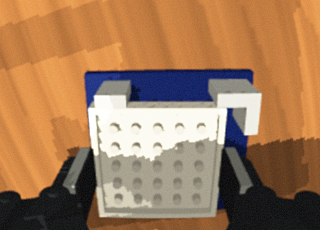

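The white board is held at crop (160,155), inside the navy fences and nearly square. Lower and push.

Call:
apply_moves([
  [0, 0, 1, 0, 0, 0],
  [0, 1, 0, 0, 0, 0],
  [0, 1, 0, 0, 0, 0],
  [0, 1, 0, 0, 0, 0],
  [0, 0, 0, 0, 0, 0],
])

```text
time: 36.42
tool_pos: [638.4, -12.5, -25.3]
tcp_rot: [180.0, 0.0, 72.8]
ft_force: [-0.1, -0.6, -0.2]
finger_gap: 62.5
grip_force: 38.5
```

Call:
apply_moves([
  [0, 1, 0, 0, 0, 0],
  [0, 1, 0, 0, 0, 0],
  [0, 1, 0, 0, 0, 0],
  [0, 0, 0, 0, 0, 0],
  [0, 0, 0, 0, 0, 0],
])

```text
time: 37.05
tool_pos: [641.1, -13.3, -25.3]
tcp_rot: [-180.0, -0.0, 72.8]
ft_force: [0.1, 0.2, -0.0]
finger_gap: 62.5
grip_force: 38.5
```

Call:
apply_moves([
  [1, 0, 0, 0, 0, 0],
  [1, 0, 0, 0, 0, 0],
  [1, 0, 0, 0, 0, 0],
  [0, 0, 0, 0, 0, 0],
  [0, 0, 0, 0, 0, 0],
])

```text
time: 37.67
tool_pos: [642.0, -10.5, -25.3]
tcp_rot: [-180.0, 0.0, 72.8]
ft_force: [0.9, -0.1, -0.9]
finger_gap: 62.5
grip_force: 38.5
```

Call:
apply_moves([
  [1, 0, 0, 0, 0, 0],
  [1, 0, 0, 0, 0, 0],
  [0, 0, 0, 0, 0, 0],
  [0, 0, 0, 0, 0, 0],
  [0, 0, 0, 0, 0, 0],
])

```text
time: 38.3
tool_pos: [642.3, -9.5, -25.4]
tcp_rot: [-180.0, 0.1, 72.8]
ft_force: [-1.8, -5.2, 0.2]
finger_gap: 62.5
grip_force: 38.6
```

Call:
apply_moves([
  [0, 1, 0, 0, 0, 0],
  [0, 1, 0, 0, 0, 0],
  [0, 1, 0, 0, 0, 0],
  [0, 0, 0, 0, 0, 0],
  [0, 0, 0, 0, 0, 0],
])

```text
time: 38.92
tool_pos: [642.7, -9.5, -25.8]
tcp_rot: [-179.7, 0.1, 72.8]
ft_force: [-12.8, -1.5, 8.4]
finger_gap: 62.7
grip_force: 39.4
```

Call:
apply_moves([
  [1, 0, 0, 0, 0, 0],
  [0, 1, 0, 0, 0, 0],
  [1, 0, 0, 0, 0, 0],
  [0, 0, 0, 0, 0, 0],
  [0, 0, 0, 0, 0, 0],
])

```text
time: 39.55
tool_pos: [642.7, -9.5, -25.9]
tcp_rot: [-179.5, 0.3, 72.8]
ft_force: [-20.8, -8.0, 14.4]
finger_gap: 62.7
grip_force: 39.9
```

Both contacts are solid. Release, lift, then the pink pot.

Call:
apply_moves([
  [0, 0, 0.5, 0, 0, 0],
  [0, 0, 0, 0, 0, 0],
  [0, 0, 0, 0, 0, 0],
  [-3, -3, 0, 0, 0, 0],
  [0, -1, 0, 0, 0, 0],
], fingers=78)

```text
time: 40.17
tool_pos: [642.0, -9.6, -25.9]
tcp_rot: [-180.0, 0.0, 72.8]
ft_force: [-0.2, -0.2, 0.1]
finger_gap: 78.0
grip_force: 0.0
```

Call:
apply_moves([
  [0, 0, -5, 0, 0, 0],
  [0, 0, -15, 0, 0, 0],
  [0, 0, -25, 0, 0, 0],
  [0, 0, -30, 0, 0, 0],
  [0, 0, -25, 0, 0, 0],
])

```text
time: 40.8
tool_pos: [643.2, -9.6, 77.1]
tcp_rot: [179.9, -0.0, 72.8]
ft_force: [0.1, 0.3, 0.6]
finger_gap: 77.9
grip_force: 0.0
```

```bash
python3 - <<'E'
from h import *
for i in range(8): im,d=eyes.snapshot("wrist")
save("w11",cv2.resize(im[120:300,220:480],None,fx=2.5,fy=2.5))
print(models.place_of("pink_pot_center","wrist")[:2])
E
python3 plan.py m 622.5,-153,80,79 622.5,-153,25,79
```

```text
[{'xyz': [625.7, -156.7, 21.3], 'confidence': 0.97}]
meas [641.3  -9.4  72.8] [-179.9    0.    72.8] [ 0.1 -0.4  0.4] 78.2 41.2
-> 622.5,-153,80,79
[[-28.5, 4.9, -1.4, 0, 0, -0.022], [-28.7, 4.3, -1.5, 0, 0, -0.021], [-28.7, 3.6, -1.4, 0, 0, -0.022], [-28.8, 3.0, -1.5, 0, 0, -0.021], [-28.9, 2.4, -1.4, 0, 0, -0.022]]
-> 622.5,-153,25,79
[[0.0, 0.0, 11.0, 0, 0, 0.0], [0.0, 0.0, 11.0, 0, 0, 0.0], [0.0, 0.0, 11.0, 0, 0, 0.0], [0.0, 0.0, 11.0, 0, 0, 0.0], [0.0, 0.0, 11.0, 0, 0, 0.0]]
cmd [ 622.5 -153.    25. ] 79.0
```

View pics/w11.png

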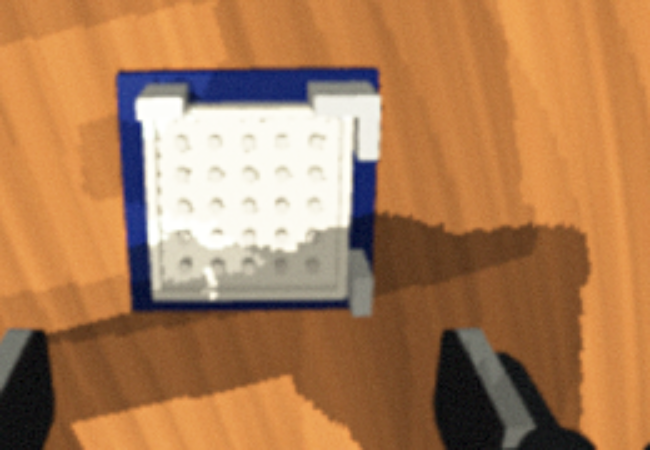

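The white board is flush and square at crop (250,200). That was the last allowed picture, so from here I verify numerically. Pink pot pick next.

Call:
apply_moves([
  [-28.5, 4.9, -1.4, 0, 0, -0.022],
  [-28.7, 4.3, -1.5, 0, 0, -0.021],
  [-28.7, 3.6, -1.4, 0, 0, -0.022],
  [-28.8, 3, -1.5, 0, 0, -0.021],
  [-28.9, 2.4, -1.4, 0, 0, -0.022],
], fingers=72)

```text
time: 41.88
tool_pos: [622.8, -153.9, 80.5]
tcp_rot: [-179.9, -0.0, 79.0]
ft_force: [0.1, 0.1, -0.2]
finger_gap: 72.4
grip_force: 0.0
```

Call:
apply_moves([
  [0, 0, 0, 0, 0, 0],
  [0, 0, 15, 0, 0, 0],
  [0, 0, 18, 0, 0, 0],
  [0, 0, 14, 0, 0, 0],
  [0, 0, 8, 0, 0, 0],
])

```text
time: 42.5
tool_pos: [622.4, -152.2, 24.1]
tcp_rot: [-179.8, -0.0, 79.0]
ft_force: [0.6, -0.3, -0.7]
finger_gap: 72.4
grip_force: 0.0
```

Run:
```python
from h import *
for i in range(6): im,d=eyes.snapshot("wrist")
print(models.place_of("pink_pot_center","wrist")[:2]); s=sense(); print(s["tool_pos"],s["tcp_rot"])
c=models.cut_out("pink_pot_center","wrist")[0]["pixels"]; v,u=np.nonzero(c); print(cv2.minAreaRect(np.c_[u,v].astype(np.float32)))
```

```text
[{'xyz': [623.4, -156.7, 26.9], 'confidence': 0.59}]
[ 624.1580701  -153.34622219   27.36304326] [1.79910253e+02 1.23954607e-02 7.89975858e+01]
((315.5, 234.0), (84.0, 71.0), 90.0)
```

Call:
apply_moves([
  [0, 0, 6, 0, 0, 0],
  [0, 0, 10, 0, 0, 0],
  [0, 0, 12, 0, 0, 0],
  [0, 0, 8, 0, 0, 0],
  [0, 0, 5, 0, 0, 0],
])

```text
time: 43.52
tool_pos: [622.8, -152.9, -15.8]
tcp_rot: [-179.9, -0.0, 79.0]
ft_force: [0.9, -1.0, 0.1]
finger_gap: 72.0
grip_force: 0.0
```

Call:
apply_moves([
  [0, 0, 0, 0, 0, 0],
  [0, 0, 0, 0, 0, 0],
  [0, 0, 0, 0, 0, 0],
  [0, 0, 0, 0, 0, 0],
  [0, 0, 0, 0, 0, 0],
])

```text
time: 44.15
tool_pos: [623.5, -153.1, -14.4]
tcp_rot: [180.0, 0.0, 79.0]
ft_force: [0.1, 0.3, -0.0]
finger_gap: 72.1
grip_force: 0.0
```

Call:
apply_moves([
  [0, 0, 0, 0, 0, 0],
  [0, 0, 0, 0, 0, 0],
  [0, 0, 0, 0, 0, 0],
  [0, 0, 0, 0, 0, 0],
  [0, 0, 0, 0, 0, 0],
], fingers=32, grip_force=30)

```text
time: 44.78
tool_pos: [623.6, -153.2, -14.4]
tcp_rot: [180.0, 0.0, 79.0]
ft_force: [0.7, 0.0, 1.2]
finger_gap: 39.2
grip_force: 31.0
```

Call:
apply_moves([
  [0, 0, 0, 0, 0, 0],
  [0, 0, 0, 0, 0, 0],
  [0, 0, 0, 0, 0, 0],
  [0, 0, 0, 0, 0, 0],
  [0, 0, 0, 0, 0, 0],
])

```text
time: 45.4
tool_pos: [623.6, -153.2, -14.4]
tcp_rot: [180.0, 0.0, 79.0]
ft_force: [0.2, -0.2, 3.5]
finger_gap: 39.5
grip_force: 31.1
```

```bash
python3 plan.py m 622.5,-153,50,79 642.5,-9,50,72.8 642.5,-9,10,72.8
```

```text
meas [ 623.6 -153.2  -14.4] [180.   0.  79.] [ 0.2 -0.2  3.5] 39.5 45.4
-> 622.5,-153,50,79
[[0.0, -0.2, -12.9, 0, 0, -0.0], [0.0, -0.2, -12.9, 0, 0, -0.0], [0.0, -0.2, -12.9, 0, 0, -0.0], [0.0, -0.3, -12.9, 0, 0, -0.0], [0.0, -0.2, -12.8, 0, 0, -0.0]]
-> 642.5,-9,50,72.8
[[29.0, -1.6, 0.0, 0, 0, 0.022], [29.0, -2.2, 0.0, 0, 0, 0.022], [28.9, -2.9, 0.0, 0, 0, 0.021], [28.9, -3.4, 0.0, 0, 0, 0.022], [28.8, -4.1, 0.0, 0, 0, 0.021]]
-> 642.5,-9,10,72.8
[[0.0, 0.0, 8.0, 0, 0, 0.0], [0.0, 0.0, 8.0, 0, 0, 0.0], [0.0, 0.0, 8.0, 0, 0, 0.0], [0.0, 0.0, 8.0, 0, 0, 0.0], [0.0, 0.0, 8.0, 0, 0, 0.0]]
cmd [642.5  -9.   10. ] 72.8
```

Call:
apply_moves([
  [0, -0.2, -7, 0, 0, 0],
  [0, -0.2, -14, 0, 0, 0],
  [0, -0.2, -18, 0, 0, 0],
  [0, -0.3, -15, 0, 0, 0],
  [0, -0.2, -10.4, 0, 0, 0],
])

```text
time: 46.02
tool_pos: [623.2, -153.1, 51.8]
tcp_rot: [179.9, 0.0, 79.0]
ft_force: [-0.7, -0.5, -0.1]
finger_gap: 39.4
grip_force: 30.8
```

Call:
apply_moves([
  [18, -1.6, 0, 0, 0, 0.022],
  [33, -2.2, 0, 0, 0, 0.022],
  [38, -2.9, 0, 0, 0, 0.021],
  [33, -3.4, 0, 0, 0, 0.022],
  [22.6, -4.1, 0, 0, 0, 0.021],
])

```text
time: 46.65
tool_pos: [642.6, -7.3, 50.2]
tcp_rot: [180.0, -0.0, 72.8]
ft_force: [0.7, -0.2, -0.8]
finger_gap: 39.5
grip_force: 30.8
```

Call:
apply_moves([
  [0, 0, 0, 0, 0, 0],
  [0, 0, 8, 0, 0, 0],
  [0, 0, 12, 0, 0, 0],
  [0, 0, 12, 0, 0, 0],
  [0, 0, 8, 0, 0, 0],
])

```text
time: 47.28
tool_pos: [641.5, -9.4, 8.0]
tcp_rot: [-179.9, 0.0, 72.8]
ft_force: [0.1, 0.0, 0.3]
finger_gap: 39.1
grip_force: 30.8
```

Call:
apply_moves([
  [0, 0, 3, 0, 0, 0],
  [0, 0, 2, 0, 0, 0],
  [0, 0, 1, 0, 0, 0],
  [0, 0, 0, 0, 0, 0],
  [0, 0, 0, 0, 0, 0],
])

```text
time: 47.9
tool_pos: [642.8, -8.9, 4.2]
tcp_rot: [180.0, -0.0, 72.8]
ft_force: [-0.3, 0.6, -0.5]
finger_gap: 39.8
grip_force: 30.8
```

Call:
apply_moves([
  [0, 0, 1, 0, 0, 0],
  [0, 0, 1, 0, 0, 0],
  [0, 0, 0.8, 0, 0, 0],
  [0, 0, 0, 0, 0, 0],
  [0, 0, 0, 0, 0, 0],
])

```text
time: 48.52
tool_pos: [642.6, -9.0, 1.5]
tcp_rot: [-180.0, 0.0, 72.8]
ft_force: [-2.0, 0.6, 5.6]
finger_gap: 39.7
grip_force: 31.3
```

Call:
apply_moves([
  [0, 0, 0.6, 0, 0, 0],
  [0, 0, 0, 0, 0, 0],
  [0, 0, 0, 0, 0, 0],
  [0, 0, 0, 0, 0, 0],
  [0, 0, 0, 0, 0, 0],
])

```text
time: 49.15
tool_pos: [642.6, -9.0, 1.5]
tcp_rot: [-180.0, 0.0, 72.8]
ft_force: [-5.5, 0.2, 10.0]
finger_gap: 39.6
grip_force: 31.8
```

Seated at the expected height. Release, lift, and head to the green pot.

Call:
apply_moves([
  [0, 0, -0.8, 0, 0, 0],
  [0, 0, 0, 0, 0, 0],
  [0, 0, 0, 0, 0, 0],
  [0, 0, 0, 0, 0, 0],
  [0, 0, 0, 0, 0, 0],
], fingers=72)

```text
time: 49.78
tool_pos: [642.5, -9.0, 1.1]
tcp_rot: [-180.0, 0.0, 72.8]
ft_force: [0.1, -0.2, 0.1]
finger_gap: 72.2
grip_force: 0.0
```

Call:
apply_moves([
  [0, 0, -5, 0, 0, 0],
  [0, 0, -15, 0, 0, 0],
  [0, 0, -20, 0, 0, 0],
  [0, 0, -25, 0, 0, 0],
  [0, 0, -20, 0, 0, 0],
])

```text
time: 50.4
tool_pos: [643.6, -9.0, 89.3]
tcp_rot: [179.8, -0.0, 72.8]
ft_force: [-0.1, -0.0, -0.2]
finger_gap: 72.2
grip_force: 0.0
```

```bash
python3 - <<'E'
from h import *
for i in range(6): im,d=eyes.snapshot("wrist")
print(models.place_of("pink_pot_center","wrist")[:2],models.place_of("green_pot_center","wrist")[:2]); print(models.place_of("white_board_center","wrist")[:1])
E
python3 plan.py m 608.5,-323.5,80,117.5 608.5,-323.5,25,117.5
```

```text
[{'xyz': [641.9, -11.2, 37.9], 'confidence': 0.94}] []
[]
meas [641.6  -8.9  84.8] [-179.9    0.    72.8] [-0.1 -0.  -0.3] 72.1 50.9
-> 608.5,-323.5,80,117.5
[[-31.0, 6.1, 0.5, 0, 0, -0.078], [-31.4, 3.7, 0.5, 0, 0, -0.078], [-31.6, 1.2, 0.5, 0, 0, -0.078], [-31.6, -1.2, 0.5, 0, 0, -0.078], [-31.4, -3.7, 0.5, 0, 0, -0.078]]
[[-31.1, -6.1, 0.5, 0, 0, -0.078], [-30.5, -8.5, 0.4, 0, 0, -0.078], [-29.7, -10.9, 0.5, 0, 0, -0.078], [-28.8, -13.2, 0.4, 0, 0, -0.078], [-27.7, -15.3, 0.5, 0, 0, -0.078]]
-> 608.5,-323.5,25,117.5
[[0.0, 0.0, 11.0, 0, 0, 0.0], [0.0, 0.0, 11.0, 0, 0, 0.0], [0.0, 0.0, 11.0, 0, 0, 0.0], [0.0, 0.0, 11.0, 0, 0, 0.0], [0.0, 0.0, 11.0, 0, 0, 0.0]]
cmd [ 608.5 -323.5   25. ] 117.5
```

Call:
apply_moves([
  [-31, 6.1, 0.5, 0, 0, -0.078],
  [-31.4, 3.7, 0.5, 0, 0, -0.078],
  [-31.6, 1.2, 0.5, 0, 0, -0.078],
  [-31.6, -1.2, 0.5, 0, 0, -0.078],
  [-31.4, -3.7, 0.5, 0, 0, -0.078],
])

```text
time: 51.48
tool_pos: [625.3, -167.0, 82.8]
tcp_rot: [-179.9, -0.0, 95.3]
ft_force: [-0.1, -0.0, 0.6]
finger_gap: 72.3
grip_force: 0.0
```

Call:
apply_moves([
  [-31.1, -6.1, 0.5, 0, 0, -0.078],
  [-30.5, -8.5, 0.4, 0, 0, -0.078],
  [-29.7, -10.9, 0.5, 0, 0, -0.078],
  [-28.8, -13.2, 0.4, 0, 0, -0.078],
  [-27.7, -15.3, 0.5, 0, 0, -0.078],
])

```text
time: 52.1
tool_pos: [608.9, -324.4, 80.5]
tcp_rot: [-180.0, -0.1, 117.6]
ft_force: [-1.5, 0.0, 0.0]
finger_gap: 71.9
grip_force: 0.0
```

Call:
apply_moves([
  [0, 0, 0, 0, 0, 0],
  [0, 0, 15, 0, 0, 0],
  [0, 0, 18, 0, 0, 0],
  [0, 0, 14, 0, 0, 0],
  [0, 0, 8, 0, 0, 0],
])

```text
time: 52.72
tool_pos: [608.6, -322.4, 24.1]
tcp_rot: [-179.9, -0.1, 117.5]
ft_force: [-0.5, -0.1, 0.4]
finger_gap: 72.5
grip_force: 0.0
```

Run:
```python
from h import *
for i in range(6): im,d=eyes.snapshot("wrist")
print(models.place_of("green_pot_center","wrist")[:2]); s=sense(); print(s["tool_pos"],s["tcp_rot"])
c=models.cut_out("green_pot_center","wrist")[0]["pixels"]; v,u=np.nonzero(c); print(cv2.minAreaRect(np.c_[u,v].astype(np.float32)))
```

```text
[{'xyz': [609.4, -322.8, 22.4], 'confidence': 0.87}]
[ 610.06105883 -324.0285193    27.42686224] [1.79953793e+02 7.89725643e-02 1.17495741e+02]
((315.0, 232.5), (83.0, 72.0), 90.0)
```

Centred and square. Descend and grip.

Call:
apply_moves([
  [0, 0, 6, 0, 0, 0],
  [0, 0, 10, 0, 0, 0],
  [0, 0, 12, 0, 0, 0],
  [0, 0, 8, 0, 0, 0],
  [0, 0, 5, 0, 0, 0],
])

```text
time: 53.75
tool_pos: [608.9, -323.3, -15.8]
tcp_rot: [-180.0, -0.1, 117.5]
ft_force: [0.2, -0.1, 0.6]
finger_gap: 72.1
grip_force: 0.0
```

Call:
apply_moves([
  [0, 0, 0, 0, 0, 0],
  [0, 0, 0, 0, 0, 0],
  [0, 0, 0, 0, 0, 0],
  [0, 0, 0, 0, 0, 0],
  [0, 0, 0, 0, 0, 0],
])

```text
time: 54.38
tool_pos: [609.6, -323.7, -14.4]
tcp_rot: [180.0, 0.0, 117.5]
ft_force: [0.1, 0.3, -0.3]
finger_gap: 72.0
grip_force: 0.0
```

Call:
apply_moves([
  [0, 0, 0, 0, 0, 0],
  [0, 0, 0, 0, 0, 0],
  [0, 0, 0, 0, 0, 0],
  [0, 0, 0, 0, 0, 0],
  [0, 0, 0, 0, 0, 0],
], fingers=32)

```text
time: 55.0
tool_pos: [609.6, -323.7, -14.5]
tcp_rot: [180.0, 0.0, 117.5]
ft_force: [1.4, -0.7, 1.2]
finger_gap: 39.1
grip_force: 31.9
```

Call:
apply_moves([
  [0, 0, 0, 0, 0, 0],
  [0, 0, 0, 0, 0, 0],
  [0, 0, 0, 0, 0, 0],
  [0, 0, 0, 0, 0, 0],
  [0, 0, 0, 0, 0, 0],
])

```text
time: 55.62
tool_pos: [609.6, -323.7, -14.5]
tcp_rot: [180.0, 0.0, 117.5]
ft_force: [0.8, -0.6, 2.1]
finger_gap: 39.7
grip_force: 31.9
```

```bash
python3 plan.py m 608.5,-323.5,75,117.5 478,89.7,75,74.2,20 478,89.7,20,74.2
```

```text
meas [ 609.6 -323.7  -14.5] [180.    0.  117.5] [ 0.8 -0.6  2.1] 39.7 55.6
-> 608.5,-323.5,75,117.5
[[0.1, -0.2, -17.9, 0, 0, -0.0], [0.1, -0.2, -17.9, 0, 0, -0.0], [0.2, -0.2, -17.9, 0, 0, -0.0], [0.1, -0.1, -17.9, 0, 0, -0.0], [0.2, -0.2, -17.9, 0, 0, -0.0]]
-> 478,89.7,75,74.2,20
[[21.3, 3.8, 0.0, 0, 0, 0.038], [21.5, 2.9, 0.0, 0, 0, 0.038], [21.6, 2.1, 0.0, 0, 0, 0.038], [21.6, 1.3, 0.0, 0, 0, 0.038], [21.7, 0.5, 0.0, 0, 0, 0.038]]
[[21.7, -0.3, 0.0, 0, 0, 0.038], [21.6, -1.2, 0.0, 0, 0, 0.038], [21.6, -2.0, 0.0, 0, 0, 0.038], [21.5, -2.8, 0.0, 0, 0, 0.038], [21.4, -3.6, 0.0, 0, 0, 0.038]]
[[21.2, -4.4, 0.0, 0, 0, 0.038], [21.0, -5.2, 0.0, 0, 0, 0.038], [20.8, -6.0, 0.0, 0, 0, 0.037], [20.6, -6.8, 0.0, 0, 0, 0.038], [20.3, -7.6, 0.0, 0, 0, 0.037]]
[[20.0, -8.3, 0.0, 0, 0, 0.038], [19.6, -9.1, 0.0, 0, 0, 0.037], [19.3, -9.8, 0.0, 0, 0, 0.038], [18.9, -10.5, 0.0, 0, 0, 0.037], [18.6, -11.2, 0.0, 0, 0, 0.038]]
-> 478,89.7,20,74.2
[[0.0, 0.0, 11.0, 0, 0, -0.0], [0.0, 0.0, 11.0, 0, 0, -0.0], [0.0, 0.0, 11.0, 0, 0, -0.0], [0.0, 0.0, 11.0, 0, 0, -0.0], [0.0, 0.0, 11.0, 0, 0, -0.0]]
cmd [478.   89.7  20. ] 74.2
```

Call:
apply_moves([
  [0.1, -0.2, -9.5, 0, 0, 0],
  [0.1, -0.2, -20, 0, 0, 0],
  [0.2, -0.2, -25, 0, 0, 0],
  [0.1, -0.1, -20, 0, 0, 0],
  [0.2, -0.2, -15, 0, 0, 0],
])

```text
time: 56.25
tool_pos: [608.9, -323.8, 77.2]
tcp_rot: [179.9, 0.1, 117.5]
ft_force: [0.6, -0.3, -0.9]
finger_gap: 39.4
grip_force: 31.7
```

Call:
apply_moves([
  [21.3, 3.8, 0, 0, 0, 0.038],
  [21.5, 2.9, 0, 0, 0, 0.038],
  [21.6, 2.1, 0, 0, 0, 0.038],
  [21.6, 1.3, 0, 0, 0, 0.038],
  [21.7, 0.5, 0, 0, 0, 0.038],
])

```text
time: 56.88
tool_pos: [575.3, -219.3, 75.1]
tcp_rot: [-180.0, -0.0, 106.5]
ft_force: [-0.4, 0.3, -0.3]
finger_gap: 39.4
grip_force: 31.7
```

Call:
apply_moves([
  [21.7, -0.3, 0, 0, 0, 0.038],
  [21.6, -1.2, 0, 0, 0, 0.038],
  [21.6, -2, 0, 0, 0, 0.038],
  [21.5, -2.8, 0, 0, 0, 0.038],
  [21.4, -3.6, 0, 0, 0, 0.038],
])

```text
time: 57.5
tool_pos: [542.7, -115.9, 75.2]
tcp_rot: [-180.0, -0.0, 95.7]
ft_force: [0.1, -0.9, -0.9]
finger_gap: 39.4
grip_force: 31.7
```

Call:
apply_moves([
  [21.2, -4.4, 0, 0, 0, 0.038],
  [21, -5.2, 0, 0, 0, 0.038],
  [20.8, -6, 0, 0, 0, 0.037],
  [20.6, -6.8, 0, 0, 0, 0.038],
  [20.3, -7.6, 0, 0, 0, 0.037],
])

```text
time: 58.12
tool_pos: [510.1, -12.7, 75.2]
tcp_rot: [-180.0, -0.0, 84.9]
ft_force: [0.4, 0.2, -0.4]
finger_gap: 39.1
grip_force: 31.6
```

Call:
apply_moves([
  [20, -8.3, 0, 0, 0, 0.038],
  [19.6, -9.1, 0, 0, 0, 0.037],
  [19.3, -9.8, 0, 0, 0, 0.038],
  [18.9, -10.5, 0, 0, 0, 0.037],
  [18.6, -11.2, 0, 0, 0, 0.038],
])

```text
time: 58.75
tool_pos: [477.5, 90.5, 75.2]
tcp_rot: [-180.0, 0.0, 74.1]
ft_force: [0.0, 0.9, -0.6]
finger_gap: 39.3
grip_force: 31.6
```

Call:
apply_moves([
  [0, 0, 0, 0, 0, 0],
  [0, 0, 13, 0, 0, 0],
  [0, 0, 18, 0, 0, 0],
  [0, 0, 15, 0, 0, 0],
  [0, 0, 9, 0, 0, 0],
])

```text
time: 59.38
tool_pos: [476.7, 89.4, 17.9]
tcp_rot: [-179.9, 0.1, 74.2]
ft_force: [-0.4, 0.4, -0.3]
finger_gap: 39.8
grip_force: 31.7
```

Call:
apply_moves([
  [0, 0, 3, 0, 0, 0],
  [0, 0, 2, 0, 0, 0],
  [0, 0, 1, 0, 0, 0],
  [0, 0, 0, 0, 0, 0],
  [0, 0, 0, 0, 0, 0],
])

```text
time: 60.0
tool_pos: [478.2, 89.9, 14.2]
tcp_rot: [180.0, -0.0, 74.2]
ft_force: [-0.5, -0.3, -1.3]
finger_gap: 39.2
grip_force: 31.7
```

Call:
apply_moves([
  [0, 0, 1, 0, 0, 0],
  [0, 0, 1, 0, 0, 0],
  [0, 0, 0.8, 0, 0, 0],
  [0, 0, 0, 0, 0, 0],
  [0, 0, 0, 0, 0, 0],
])

```text
time: 60.62
tool_pos: [477.9, 89.8, 11.4]
tcp_rot: [-180.0, 0.0, 74.2]
ft_force: [-2.9, -0.6, 5.9]
finger_gap: 39.4
grip_force: 32.3
```

Call:
apply_moves([
  [0, 0, 0.5, 0, 0, 0],
  [0, 0, 0, 0, 0, 0],
  [0, 0, 0, 0, 0, 0],
  [0, 0, 0, 0, 0, 0],
  [0, 0, 0, 0, 0, 0],
])

```text
time: 61.25
tool_pos: [477.9, 89.8, 11.4]
tcp_rot: [-180.0, 0.0, 74.2]
ft_force: [-6.1, -0.7, 11.0]
finger_gap: 39.7
grip_force: 33.1
```

Seated at the expected height. Release, retreat upward and aside, then verify with numbers.

Call:
apply_moves([
  [0, 0, -0.8, 0, 0, 0],
  [0, 0, 0, 0, 0, 0],
  [0, 0, 0, 0, 0, 0],
  [0, 0, 0, 0, 0, 0],
  [0, 0, 0, 0, 0, 0],
], fingers=72)

```text
time: 61.88
tool_pos: [477.8, 89.8, 11.3]
tcp_rot: [-180.0, 0.0, 74.2]
ft_force: [0.3, -1.1, -0.9]
finger_gap: 71.9
grip_force: 0.0
```

Call:
apply_moves([
  [0, 0, -5, 0, 0, 0],
  [0, 0, -20, 0, 0, 0],
  [0, 0, -40, 0, 0, 0],
  [0, 0, -45, 0, 0, 0],
  [0, 0, -45, 0, 0, 0],
])

```text
time: 62.5
tool_pos: [477.7, 89.8, 168.1]
tcp_rot: [180.0, -0.0, 74.2]
ft_force: [0.4, -0.1, -0.1]
finger_gap: 72.0
grip_force: 0.0
```

Call:
apply_moves([
  [-50, 0, 0, 0, 0, 0],
  [-50, 0, 0, 0, 0, 0],
  [-50, 0, 0, 0, 0, 0],
  [-50, 0, 0, 0, 0, 0],
  [-40, 0, 0, 0, 0, 0],
])

```text
time: 63.12
tool_pos: [411.9, -142.8, 167.0]
tcp_rot: [179.9, 0.0, 74.1]
ft_force: [0.4, 0.1, 0.1]
finger_gap: 72.0
grip_force: 0.0
```

Call:
apply_moves([
  [-40, 0, 0, 0, 0, 0],
  [0, 0, 0, 0, 0, 0],
  [0, 0, 0, 0, 0, 0],
  [0, 0, 0, 0, 0, 0],
  [0, 0, 0, 0, 0, 0],
])

```text
time: 63.75
tool_pos: [401.9, -178.8, 166.4]
tcp_rot: [180.0, -0.0, 74.3]
ft_force: [1.1, 1.2, 0.0]
finger_gap: 72.0
grip_force: 0.0
```

Run:
```python
from h import *
import m
T=[("white_board_center",(642,-9),12,21,16),("yellow_board_center",(478,90),20,31,26),("black_board_center",(478,90),0,31,16),("pink_pot_center",(642,-9),50,66,58),("green_pot_center",(478,90),60,76,68),("blue_pot_center",(464,-246),34,50,42),("round_tub_center",(630,164),34,50,42),("navy_carrier",(642,-9),-3,12,6),("orange_carrier",(478,90),-3,12,6)]
for n in("top","side"):
    im,d=eyes.snapshot(n); print(n)
    P=cloud(n,d)
    for k,xy,a,b,z in T: print(k,m.rect(k,n,xy,a,b,z,d),[np.round(r["xyz"]).tolist() for r in models.place_of(k,n)][:3])
    # light grey posts vs board edges, carrier frames
    for nm,c,yaw,zt in(("navy",(642,-9),-17.2,16),("orange",(478,89.7),-15.8,26)):
        r=np.radians(yaw); w=P[(d>0)]; l=(w[:,:2]-c)@np.array([[np.cos(r),-np.sin(r)],[np.sin(r),np.cos(r)]])
        for lab,lo,hi in(("board",zt-3,zt+2.5),):
            q=l[(np.abs(l).max(1)<46)&(w[:,2]>lo)&(w[:,2]<hi)]; print(nm,lab,np.round(np.percentile(q,[2,98],0),1).tolist(),len(q))
print(sense()["time"],sense()["tool_pos"])
```

```text
top
white_board_center (639.9, -7.5, 63.1, 59.0, 73.7, 129, 14.6) [[641.0, -8.0, 12.0]]
yellow_board_center (478.4, 90.3, 65.0, 64.4, 75.3, 339, 23.5) [[479.0, 89.0, 22.0]]
black_board_center None [[354.0, -238.0, 1.0], [343.0, -96.0, 2.0]]
pink_pot_center (641.2, -10.0, 38.0, 41.0, 72.9, 296, 57.3) [[645.0, -9.0, 35.0]]
green_pot_center (477.5, 90.1, 40.3, 39.0, 73.2, 311, 67.1) [[475.0, 88.0, 44.0]]
blue_pot_center (467.3, -233.4, 18.6, 30.3, 89.6, 82, 41.3) [[460.0, -248.0, 22.0], [641.0, -8.0, 13.0]]
round_tub_center (629.7, 163.8, 74.6, 72.8, 1.6, 858, 41.8) [[640.0, 164.0, 20.0], [474.0, 89.0, 1.0]]
navy_carrier (643.5, -8.4, 84.9, 89.9, 73.0, 410, 5.9) [[643.0, -8.0, -2.0], [635.0, 162.0, 17.0]]
orange_carrier (477.7, 92.2, 88.6, 89.6, 75.2, 421, 5.7) [[472.0, 88.0, -2.0]]
navy board [[-31.7, -31.1], [32.7, 33.4]] 161
orange board [[-31.5, -31.5], [33.3, 34.5]] 193
side
white_board_center (635.6, -7.0, 62.1, 65.6, 75.2, 88, 14.5) [[464.0, -244.0, 25.0], [641.0, -10.0, 11.0]]
yellow_board_center (472.0, 91.1, 68.3, 68.9, 73.2, 206, 23.5) [[478.0, 86.0, 23.0], [464.0, -243.0, 25.0]]
black_board_center None [[352.0, -236.0, 4.0], [344.0, -88.0, 2.0], [644.0, -14.0, 2.0]]
pink_pot_center (634.8, -7.2, 42.0, 45.7, 77.3, 166, 56.4) [[646.0, -13.0, 36.0]]
green_pot_center (472.7, 92.6, 41.0, 46.1, 78.3, 218, 66.4) [[481.0, 90.0, 50.0]]
blue_pot_center (459.4, -242.9, 44.6, 46.5, 3.6, 161, 39.7) [[467.0, -247.0, 21.0]]
round_tub_center (624.5, 166.2, 75.3, 76.3, 42.4, 553, 40.9) [[628.0, 164.0, 19.0]]
navy_carrier None [[644.0, -15.0, 4.0]]
orange_carrier None [[478.0, 87.0, 2.0]]
navy board [[-36.1, -32.4], [30.6, 36.8]] 106
orange board [[-35.5, -33.6], [32.4, 35.8]] 148
65.65 [ 401.58810765 -179.56341844  166.38789241]
```

All the numbers agree: boards within about 1–2 mm of centre and square, pots at heights that mean upright and centred, and the blue pot and tub unmoved.

```bash
python3 -c "
from bench import job; print(job.hand_in())"
```

```text
the job is handed in; nothing more can be done
None
```

Both bead kits are built and handed in at about 66 s (no verdict was returned): final camera checks put the white and yellow boards and both pots in place and the blue pot and tub unmoved, while the black board was hidden and last seen flush before the yellow went on; the fingertips really end about 35 mm behind the stated TCP, so I used the measured offset.

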